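# Sort flagged and unflagged sample vials and close the vial case

### The job

Sort the sample vials: every vial without a tape flag on its cap goes upright into a pocket of the open blue case, and every vial with a flag goes upright into a pocket of the white block; some may already stand in the wrong one. When the case holds all the unflagged vials and no flagged one, close its lid fully and fold the latch down flat against the front. Leave the weighing bottle, the petri dish and the marker where they are.

Things in the scene. Friction and masses are not known exactly. Their poses are not given: they have to be found in the camera images.
- plain_a: amber screw-cap sample vial standing upright, 23 mm in diameter and 58 mm tall (body to 47 mm, 22 mm cap above, black or white without meaning), about 28 g; origin at the centre of its underside, z up its axis. No flag on the cap: it passed. On the worktop at the start.
- plain_b: amber screw-cap sample vial standing upright, 23 mm in diameter and 58 mm tall (body to 47 mm, 22 mm cap above, black or white without meaning), about 28 g; origin at the centre of its underside, z up its axis. No flag on the cap: it passed. On the worktop at the start.
- plain_c: amber screw-cap sample vial standing upright, 23 mm in diameter and 58 mm tall (body to 47 mm, 22 mm cap above, black or white without meaning), about 28 g; origin at the centre of its underside, z up its axis. No flag on the cap: it passed. On the worktop at the start.
- plain_d: amber screw-cap sample vial standing upright, 23 mm in diameter and 58 mm tall (body to 47 mm, 22 mm cap above, black or white without meaning), about 28 g; origin at the centre of its underside, z up its axis. No flag on the cap: it passed. Starts wrongly in the white block, third pocket from its -y end.
- flag_a: amber screw-cap sample vial standing upright, 23 mm in diameter and 58 mm tall (body to 47 mm, 22 mm cap above, black or white without meaning), about 28 g; origin at the centre of its underside, z up its axis. A strip of buff label tape lies over its cap, pinched into a fin 18 mm wide, 2 mm thick and 18 mm high that stands up from the middle of the cap (76 mm in all; fin along the vial's x): rejected. On the worktop at the start.
- flag_b: amber screw-cap sample vial standing upright, 23 mm in diameter and 58 mm tall (body to 47 mm, 22 mm cap above, black or white without meaning), about 28 g; origin at the centre of its underside, z up its axis. A strip of buff label tape lies over its cap, pinched into a fin 18 mm wide, 2 mm thick and 18 mm high that stands up from the middle of the cap (76 mm in all; fin along the vial's x): rejected. On the worktop at the start.
- flag_c: amber screw-cap sample vial standing upright, 23 mm in diameter and 58 mm tall (body to 47 mm, 22 mm cap above, black or white without meaning), about 28 g; origin at the centre of its underside, z up its axis. A strip of buff label tape lies over its cap, pinched into a fin 18 mm wide, 2 mm thick and 18 mm high that stands up from the middle of the cap (76 mm in all; fin along the vial's x): rejected. On the worktop at the start.
- flag_d: amber screw-cap sample vial standing upright, 23 mm in diameter and 58 mm tall (body to 47 mm, 22 mm cap above, black or white without meaning), about 28 g; origin at the centre of its underside, z up its axis. A strip of buff label tape lies over its cap, pinched into a fin 18 mm wide, 2 mm thick and 18 mm high that stands up from the middle of the cap (76 mm in all; fin along the vial's x): rejected. Starts wrongly in the blue case, in the front row (x -28 mm, y -52 mm).
- case: blue plastic vial case that stays put on the worktop, 126 x 190 mm outside, walls 3 mm thick and 45 mm high, front to -x, lid hinged at the back (+x). Origin at the centre of its underside. A grey foam insert with six pockets lies on its floor. A flagged vial is too tall for the lid to shut over it; an unflagged one clears it by 4 mm.
- insert (a point): centre of the top of the grey foam insert, 31 mm above the case's origin, axes as the case's. Six round pockets 28 mm in diameter and 28 mm deep go down from here, at x = -28 and +18 mm, y = -52, 0 and 52 mm in the case's frame; a vial stands on their floor, 3 mm above the case's origin.
- case_lid (a joint): lid of the case: 0 shut, up to 1.83 rad open; starts at 1.7 to 1.82, leaning back. Hinge along the case's y at x = 66, z = 46 mm in the case's frame; lid 190 mm wide, 128 mm from hinge to front edge, 22 mm deep. It stays where it is left above about 0.8 rad and sinks shut below that; shut, its top is 68 mm above the case's origin.
- lid_edge (a point): middle of the lid's front edge on its outside face: the upper edge while the lid stands open, about 170 mm above the worktop; the outside face then looks away from the robot. Shut, it is at x = -62, z = 67 mm in the case's frame.
- case_latch (a joint): latch flap hinged to the middle of the lid's front edge (x = -66, z = 57 mm in the case's frame, lid shut): 0 folded down flat on the front, 1.57 straight out. It starts at 1.2 to 1.5, sticking up above the open lid's edge, and stays where it is left; 1 to 3 N at its tip folds it, more if fast. 30 mm wide, 23 mm long, 3 mm thick.
- latch_tip (a point): middle of the latch flap's free end.
- stand: low white plastic block for rejected vials, loose, about 0.4 kg, 60 x 195 mm, 35 mm high; origin at the centre of its underside on the worktop. Four round pockets 28 mm in diameter along its y at x = 0, y = -75, -25, 25, 75 mm, 28 mm deep; their floor is 7 mm above the origin.
- weighing_bottle: small glass weighing bottle with lid, 37 mm in diameter, 58 mm tall, not part of the job; origin at the centre of its underside.
- petri: petri dish, 67 mm in diameter, 13 mm tall, not part of the job; origin at the centre of its underside.
- marker: black marker pen lying on the worktop, 135 mm long along its y, 16 mm thick, not part of the job; origin at the centre of its underside.

How it is judged:
By the outcome, as a careful person would: the job done as asked, in the order asked, and still so for the second after the job is handed in, with the robot touching nothing.
Of plain_a, plain_b, plain_c, plain_d, flag_a, flag_b, flag_c, flag_d only 6 to 8 are there at a start; the rules pass over those that are not, and their reading is None.
At some moment in a run one of stand may be knocked a few centimetres aside while the robot is not near it.
It also fails if it takes over 210 s, if anything falls off the work surface, if the arm or the gripper's body presses on something with over 40 N, if the wrist force passes 120 N, or if a joint passes its speed limit or range.

### The arm

A 6-joint arm with a two-finger parallel gripper is mounted at the origin on a cart in front of the work surface, level with it; the furniture and walls round the work are solid. World frame = base frame: x ahead of the robot, y to its left, z up, the work surface at z = 0. Lengths are in m, angles in rad, forces in N, time in s.
With the tool pointing down it reaches from about 0.375 to 0.825 m from the base axis. Payload 5.5 kg.
Tool frame: the origin (TCP) lies midway between the tips of the shut fingers; the grasp point (between the pads) lies 19 mm behind it (env.pinch_z is the distance from the TCP to the grasp point, in m); z points along the fingers, y is the direction in which the jaws open and shut (so a half turn about z gives the same grasp; the last joint's range is limited). The gripper opens to 85 mm and grips with 20 to 120 N. Pads are 22 mm wide; open, the fingers measure 114 mm over their backs; the gripper's body (76 mm by 85 mm) begins 54 mm behind the grasp point. The pads swing forward as they close: fully open they stand 13 mm farther back than shut.
Start: joints at [0, 0.314, -0.047, 1.21, 0, 1.571], TCP at [0.6, -0, 0.231] pointing down, gripper open.
Joint ranges: [-2.67, 2.67], [-0.69, 1.73], [-1.03, 1.25], [-2.08, 2.16], [-1.42, 1.45], [-3.14, 3.14]. Speed limits (rad/s): [2.39, 2.39, 3.01, 3.14, 3.14, 3.14].

### API

Orientations are given as [roll, pitch, yaw] about the fixed x, y, z axes, in that order (R = Rz(yaw) Ry(pitch) Rx(roll)).
In Python, from plant import telemetry, imaging, job, env gives the robot as it stands. The module is installed in compiled form; this text tells all that it offers.
- The arm moves only by the shell command python3 -m inch 'ROWS'. ROWS is JSON, a list of rows, each a list of 3 entries, a list of its own where there are three numbers: the gripper's target within -1 to 1 (shut at 1, half-way at 0, fully open at -1), then the shift along the tool's x, y, z in cm, then the turn about the tool's z in degrees. In form: [[claw, [tx, ty, tz], spin], ...]. A call has exactly 8 rows; each row is the pose to reach, as a shift and turn from the pose commanded when the call began, along the tool's axes at that moment; what a row does not reach only later rows make up. A row lasts 1/10 s, in which the tool goes at most 50 mm and 8.59 degrees, less where a joint would pass 70% of its speed; a pose out of reach is approached as far as the arm can. A call with a gripper value outside its range is refused whole. The fingers move at their own pace and stop on an object; the grip force is fixed at half the most. Time passes only in rows, so rows that repeat a pose let the fingers close, or fill a call up. It gives the time, the measured TCP pose, the force and the opening at its end, in the units of the state.
- telemetry.get_obs(): the state, without advancing time (a new reading comes with each control period).
- imaging.grab_frame(name): name is "scene" or "side" or "wrist"; returns (picture, depth): 480x640x3 uint8, red, green, blue; 480x640 float32, m along the optical axis (not along the pixel's ray), 0 where there is no reading.
- imaging.calibration(name): a dict with "fx", "fy", "cx", "cy" (pixels), "R" (3x3) and "t" (3): a world point X has camera coordinates R X + t. Camera axes: x right, y down, z forward; pixel columns grow to the right and rows downward; lengths in m; the calibration is good to about 2 mm. A picture is of the moment at which its call begins: read the wrist's pose just before it. calibration takes no time and is no camera call; for the wrist camera it gives the pose at the moment of the call.
- job.hand_in(): hands the job in, once; it reports no verdict.
Trained networks look in the newest picture that a camera, given by its name, has taken for a name from the list of things; names that differ only in an ending like _2 or _b are one class to them, and where a whole thing is asked for, a point or a joint stands for the part that bears it (a point fixed in the world has none). Each returns a list of dicts, best first, with "conf" (0 to 1); they miss things now and then, are a little off and sometimes report something else, mostly with a low value. They report only what shows in the picture. A call takes as long as a camera call.
- imaging.find_in(camera, label): "at" ([x, y, z] in m, in the coordinates of the camera as it stood for that picture, good to about 4 mm: the middle of the surface that is visible of it).
- imaging.cut_out(camera, label): "region" (480x640 bool, what is visible of it).
The state is a dict: "time_s": time; "qpos": joint angles; "joint_vel": joint speeds; "joint_torque": joint torques, N m; "ee_pos": TCP position; "eef_rot": TCP orientation; "ft_force": force on the tool from outside, world axes, zero at the start; "moment": the same for the moment, N m; "width": finger opening in m.
Only numpy, scipy, OpenCV 4.12 (cv2) and the standard library are available. Lean on these libraries where they do the work, as an engineer would, in place of code of your own. Each camera call takes 0.05 s, during which the arm holds its last target.

## Working session

There is one attempt and no reset: what is moved stays moved. The work goes in short steps, Python scripts to look and compute and a shell command to move; the robot and the scene stay as the last step left them, time stands still between calls to the robot, and variables do not carry over. Pictures are saved under pics/ and viewed, and the job is handed in when it is done.

```bash
mkdir -p pics; ls
cat > h.py <<'E'
import numpy as np, cv2
from plant import telemetry, imaging, job, env
def cam(name,fn=None):
    c=imaging.calibration(name); im,d=imaging.grab_frame(name)
    if fn: cv2.imwrite('pics/'+fn,im[:,:,::-1])
    return im,d,c
def w(c,p): return np.array(c['R']).T@(np.array(p)-np.array(c['t']))
def unp(c,u,v,z): return w(c,[(u-c['cx'])/c['fx']*z,(v-c['cy'])/c['fy']*z,z])
def proj(c,X):
    p=np.array(c['R'])@np.array(X)+np.array(c['t']); return p[0]/p[2]*c['fx']+c['cx'],p[1]/p[2]*c['fy']+c['cy']
E
python3 - <<'E'
from h import *
np.set_printoptions(precision=4,suppress=True)
o=telemetry.get_obs(); print({k:np.round(v,4) for k,v in o.items()})
for n in ['scene','side','wrist']:
    im,d,c=cam(n,n+'0.png'); print(n,w(c,[0,0,0]),c['fx'],np.array(c['R'])[2])
    for l in ['plain_a','flag_a','case','insert','lid_edge','latch_tip','stand','weighing_bottle','petri','marker'] if n!='wrist' else []:
        for r in imaging.find_in(n,l): print(l,round(r['conf'],2),w(c,r['at']))
print(env.pinch_z)
E
```

```text
pics
{'time_s': np.float64(0.0), 'qpos': array([-0.    ,  0.3142, -0.0481,  1.2102, -0.    ,  1.5708]), 'joint_vel': array([-0.    , -0.0011, -0.0011, -0.0012,  0.0005,  0.0015]), 'joint_torque': array([  0.0017, -53.9594,  33.9749,   0.0195,   0.0001,   0.0001]), 'ee_pos': array([ 0.5994, -0.    ,  0.2304]), 'eef_rot': array([-3.1399,  0.    ,  1.5708]), 'ft_force': array([-0.2329, -0.6707,  0.7628]), 'moment': array([ 0.0105,  0.0399, -0.0013]), 'width': np.float64(0.0853)}
scene [ 0.0496 -0.7269  0.5138] 488.7838554177208 [ 0.4963  0.7185 -0.4873]
plain_a 0.95 [ 0.4234 -0.2263  0.0378]
plain_a 0.85 [ 0.5065 -0.089   0.0385]
plain_a 0.72 [ 0.6545 -0.0753  0.0501]
plain_a 0.65 [ 0.4888 -0.1716  0.0332]
plain_a 0.37 [0.6422 0.1125 0.1884]
flag_a 0.92 [ 0.4347 -0.1325  0.0427]
flag_a 0.69 [0.5092 0.0878 0.0554]
flag_a 0.66 [ 0.4199 -0.037   0.0384]
case 0.68 [0.5984 0.1173 0.0429]
case 0.5 [ 0.4317 -0.135   0.0409]
insert 0.97 [0.6003 0.1156 0.0434]
lid_edge 0.7 [0.6359 0.1215 0.1086]
lid_edge 0.38 [ 0.4362 -0.1333  0.0383]
latch_tip 0.37 [0.646  0.1124 0.1871]
stand 0.56 [ 0.6437 -0.
[... 424 characters left out ...]
 -0.228   0.0387]
flag_a 0.75 [ 0.4208 -0.037   0.04  ]
flag_a 0.61 [0.5052 0.0925 0.0552]
flag_a 0.56 [ 0.4336 -0.1341  0.04  ]
case 0.83 [0.5787 0.1208 0.0384]
case 0.58 [ 0.6461 -0.0782  0.0481]
case 0.44 [ 0.4367 -0.1346  0.0429]
insert 0.57 [0.5801 0.1196 0.0364]
lid_edge 0.6 [0.63   0.1212 0.107 ]
lid_edge 0.52 [ 0.4948 -0.1732  0.0362]
latch_tip 0.47 [0.6417 0.1177 0.1868]
latch_tip 0.44 [ 0.5088 -0.0904  0.0361]
stand 0.71 [ 0.6487 -0.1237  0.0328]
weighing_bottle 0.9 [ 0.4082 -0.334   0.0442]
petri 0.72 [ 0.5206 -0.3614  0.0103]
marker 0.97 [ 0.3547 -0.1237  0.0146]
marker 0.46 [ 0.4225 -0.0348  0.0402]
wrist [0.6002 0.0768 0.374 ] 419.36288135132145 [ 0.0001 -0.2999 -0.954 ]
0.0187
```

View pics/scene0.png

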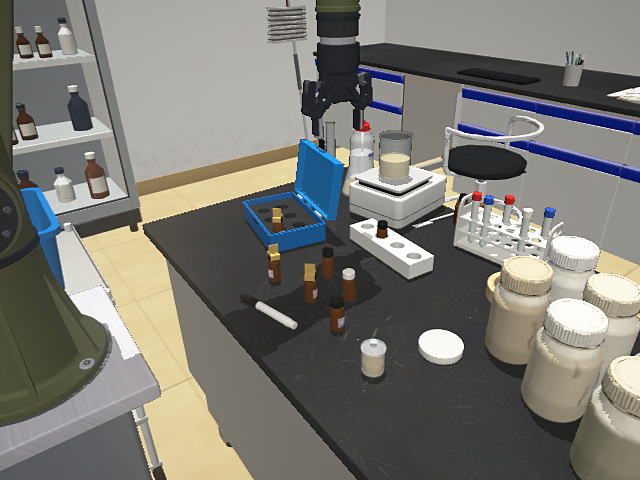

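View pics/side0.png

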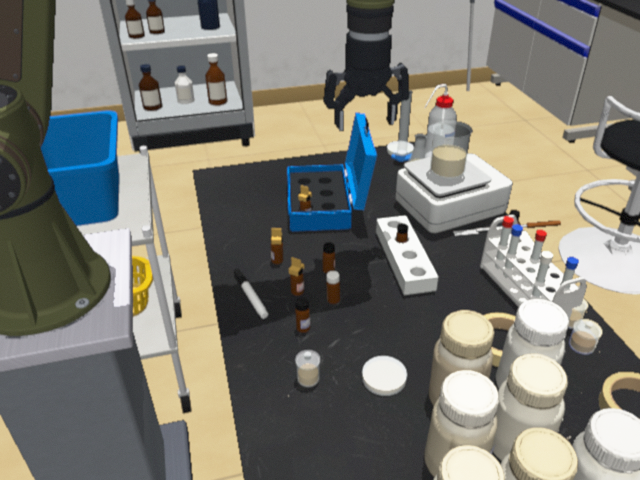

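View pics/wrist0.png

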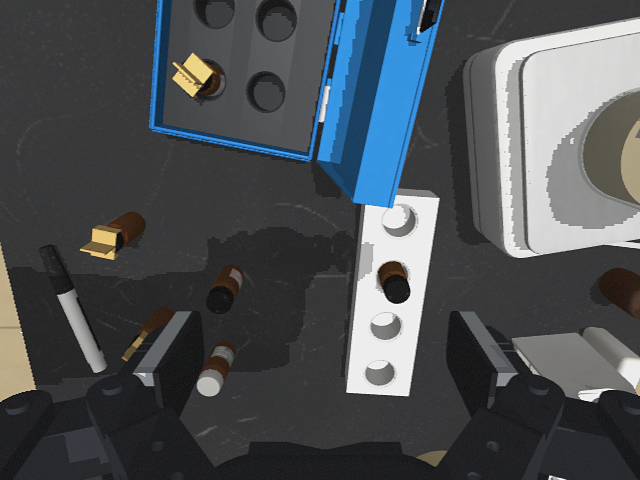

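The scene shows 7 vials. Four are plain: three on the table and one in the stand (scene pixel 382,228). Three are flagged: two on the table and one in the case's front row (277,215). Next I'll measure them more precisely.

```bash
cat >> h.py <<'E'
from scipy.optimize import least_squares
np.set_printoptions(precision=4,suppress=True)
def cloud(c,d):
    v,u=np.mgrid[:480,:640]; P=np.stack([(u-c['cx'])/c['fx']*d,(v-c['cy'])/c['fy']*d,d],-1)
    W=(P-np.array(c['t']))@np.array(c['R']); W[d<=0]=np.nan; return W
def circ(p,r):
    f=lambda q: np.hypot(p[:,0]-q[0],p[:,1]-q[1])-r
    s=least_squares(f,p.mean(0)[:2]+[0.0,0.0],loss='soft_l1',f_scale=0.002); return s.x,np.sqrt(np.median(s.fun**2))
def vials(names=('scene','side'),labels=('plain_a','flag_a'),cmin=0.3):
    for n in names:
        im,d,c=cam(n); W=cloud(c,d); cc=w(c,[0,0,0])
        for l in labels:
            for r in imaging.cut_out(n,l):
                if r['conf']<cmin: continue
                p=W[r['region']]; p=p[~np.isnan(p[:,0])]
                if len(p)<20: continue
                m=np.median(p,0); zt=np.percentile(p[:,2],97)
                q=p[(p[:,2]>0.012)&(np.hypot(*(p[:,:2]-m[:2]).T)<0.025)&(p[:,2]<min(zt-.02,.045) if zt>.06 else p[:,2]<.045)]
                v=(m[:2]-cc[:2]);v/=np.linalg.norm(v)
                o=''
                if len(q)>15:
                    f=lambda s:np.hypot(q[:,0]-s[0],q[:,1]-s[1])-.0115
                    s=least_squares(f,np.median(q,0)[:2]+v*.01,loss='soft_l1',f_scale=.002); o=s.x
                t=p[(p[:,2]>.054)&(p[:,2]<.0605)]
                print(n,l,round(r['conf'],2),len(p),'med',m,'ztop',round(zt,4),'body',o,len(q),'captop',t.mean(0) if len(t) else '',len(t))
E
python3 - <<'E'
from h import *
vials()
im,d,c=cam('wrist'); W=cloud(c,d); print(w(c,[0,0,0]))
for l in ['stand','case','insert']:
  for r in imaging.cut_out('wrist',l):
    p=W[r['region']]; p=p[~np.isnan(p[:,0])]
    print(l,round(r['conf'],2),len(p),np.percentile(p,[1,50,99],axis=0).tolist())
np.save('W0.npy',W)
E
```

```text
scene plain_a 0.95 483 med [ 0.4247 -0.2252  0.0361] ztop 0.0592 body [ 0.43   -0.2177] 257 captop [ 0.4277 -0.2193  0.058 ] 106
scene plain_a 0.64 429 med [ 0.4917 -0.172   0.0333] ztop 0.0594 body [ 0.4969 -0.1642] 211 captop [ 0.4942 -0.1668  0.058 ] 83
scene plain_a 0.57 335 med [ 0.5052 -0.0892  0.0364] ztop 0.0594 body [ 0.5111 -0.0814] 177 captop [ 0.5091 -0.0847  0.0579] 71
scene plain_a 0.53 204 med [ 0.6539 -0.0742  0.0504] ztop 0.0669 body [ 0.659  -0.0681] 59 captop [ 0.6533 -0.0745  0.0577] 29
scene flag_a 0.73 5960 med [0.6029 0.1174 0.045 ] ztop 0.1709 body [0.5944 0.1189] 122 captop [0.6251 0.1185 0.0574] 126
scene flag_a 0.68 418 med [ 0.4197 -0.0374  0.0391] ztop 0.0734 body [ 0.4233 -0.0294] 196 captop [ 0.4206 -0.0361  0.0579] 62
scene flag_a 0.67 218 med [0.5046 0.0887 0.0547] ztop 0.0775 body [0.5083 0.0946] 72 captop [0.5052 0.0865 0.0576] 30
scene flag_a 0.62 456 med [ 0.4363 -0.134   0.0417] ztop 0.0746 body [ 0.4405 -0.1266] 205 captop [ 0.4363 -0.1333  0.0581] 71
side plain_a 0.9 351 med [ 0.4943 -0.1712  0.0347] ztop 0.0597 body [ 0.4955 -0.1621] 185 capto
[... 740 characters left out ...]
156 captop [ 0.4215 -0.0345  0.0581] 59
[0.6002 0.0768 0.374 ]
stand 0.63 13121 [[0.6223888913928958, -0.18735486007172789, 0.005009560434043303], [0.6584471511751612, -0.08739184651869263, 0.034812568512680005], [0.6913709629960799, 0.004310560995082309, 0.03669126050204334]]
case 0.74 42081 [[0.4728341699033846, 0.03210347511684486, 0.0023274231791481545], [0.5866622519762857, 0.0923978909089204, 0.03629309632493275], [0.6450967562752776, 0.14906769524918378, 0.17678487749494184]]
insert 0.74 42009 [[0.47278689086394743, 0.03214230515572986, 0.002325448169731571], [0.5863864003451121, 0.09237108974118485, 0.03607347525011957], [0.6449432047788194, 0.14905466197627867, 0.17682026808309853]]
```

```bash
python3 -m inch '[[0,[4,-1,0],0],[0,[8,-2,0],0],[0,[12,-3,0],0],[0,[12,-3,0],0],[0,[12,-3,0],0],[0,[12,-3,0],0],[0,[12,-3,0],0],[0,[12,-3,0],0]]'
python3 - <<'E'
from h import *
W0=np.load('W0.npy')
p=W0.reshape(-1,3); p=p[(p[:,2]>.033)&(p[:,2]<.037)&(p[:,1]<.02)&(p[:,0]>.6)&(p[:,0]<.71)]
print(cv2.minAreaRect((p[:,:2]*1000).astype(np.float32)),len(p))
im,d,c=cam('wrist','wrist1.png'); W=cloud(c,d); np.save('W1.npy',W)
print(telemetry.get_obs()['ee_pos'],telemetry.get_obs()['width'],telemetry.get_obs()['time_s'])
E
```

```text
time_s: 2.45
ee_pos: [0.5703, 0.119, 0.2313]
eef_rot: [3.142, 0.0, 1.569]
ft_force: [-0.3, -1.3, -0.3]
width: 0.0431
((657.1900634765625, -92.2343521118164), (195.8992462158203, 60.7188606262207), 85.91507720947266) 10003
[0.5702 0.1191 0.2313] 0.04290033999719029 2.5
```

View pics/wrist1.png

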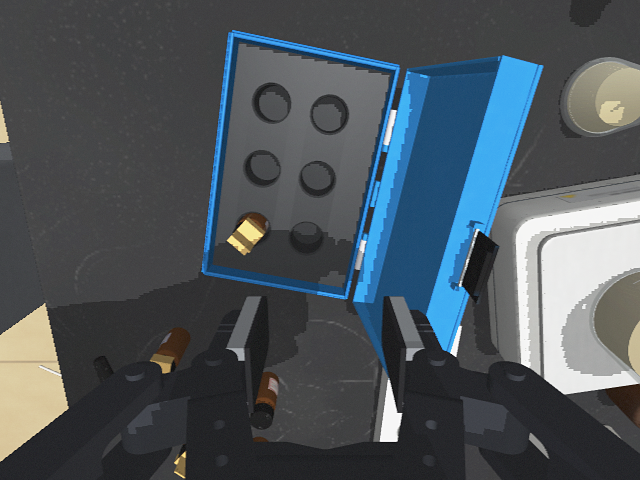

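Run:
```python
from h import *
W=np.load('W1.npy'); Z=W[:,:,2]
m=(np.abs(Z-.045)<.002)&(W[:,:,0]<.64)&(W[:,:,1]>.0)&(W[:,:,1]<.25)
n,lab,st,ce=cv2.connectedComponentsWithStats(m.astype(np.uint8))
for i in np.argsort(-st[1:,4])[:5]+1: 
  p=W[lab==i]; print('rim',st[i],cv2.minAreaRect((p[:,:2]*1000).astype(np.float32)),np.median(p[:,2]))
# insert top mask
ins=(np.abs(Z-.031)<.003)&(W[:,:,0]>.45)&(W[:,:,0]<.65)&(W[:,:,1]>.0)
ins=ins.astype(np.uint8)
cn,h=cv2.findContours(ins,cv2.RETR_CCOMP,cv2.CHAIN_APPROX_NONE)
for k,cc in enumerate(cn):
  if h[0][k][3]>=0 and cv2.contourArea(cc)>300:
    q=cc[:,0]; c=imaging.calibration('wrist')
    P=np.array([unp(c,u,v,((.031-w(c,[0,0,0])[2])/ (np.array(c['R']).T@[(u-c['cx'])/c['fx'],(v-c['cy'])/c['fy'],1])[2])) for u,v in q])
    s=least_squares(lambda s:np.hypot(P[:,0]-s[0],P[:,1]-s[1])-s[2],[*P.mean(0)[:2],.014],loss='soft_l1',f_scale=.001).x
    print('hole',q.mean(0),s)
print(np.median(Z[130:150,285:300]))
```

```text
rim [ 202   30  198  270 3838] ((547.1461181640625, 139.7991943359375), (193.21844482421875, 130.92054748535156), 79.06298828125) 0.04470628112129084
rim [252 219  10   9  28] ((514.94140625, 103.03306579589844), (2.0787229537963867, 9.833742141723633), 44.63608932495117) 0.044341672730806136
rim [365 233   3   3   5] ((604.3890380859375, 94.12592315673828), (0.7212026119232178, 1.990614891052246), 50.52777862548828) 0.04529900466584433
rim [411 151   1   3   3] ((637.0194091796875, 160.0942840576172), (0.20968522131443024, 1.475275993347168), 0.3389752209186554) 0.04637934803055129
rim [243 219   2   2   3] ((504.0779724121094, 105.60216522216797), (0.4987103343009949, 1.116513729095459), 53.796321868896484) 0.044490938147422034
hole [305.6774 237.5376] [0.5539 0.0862 0.0141]
hole [249.0541 231.955 ] [0.5055 0.0911 0.0175]
hole [316.5938 178.4896] [0.5638 0.137  0.0141]
hole [261.6701 168.1443] [0.5189 0.1456 0.0141]
hole [328.5865 114.3558] [0.5736 0.1877 0.0142]
hole [271.217  102.9811] [0.5288 0.1963 0.0141]
nan
```

```bash
cat >> h.py <<'E'
from scipy.spatial.transform import Rotation as Ro
def g(x,y,z,yaw=None):
    o=telemetry.get_obs(); R=Ro.from_euler('xyz',o['eef_rot']); p=np.array(o['ee_pos'])
    s=R.inv().apply(np.array([x,y,z])-p)*100
    y0=np.degrees(o['eef_rot'][2]); sp=0 if yaw is None else -((yaw-y0+180)%360-180)
    print('t',round(float(o['time_s']),2),'pos',p,'rpy',np.degrees(o['eef_rot']).round(2),'q6',np.round(o['qpos'][5],2),'w',round(float(o['width']),4),'F',np.round(o['ft_force'],1))
    print('SHIFT',s.round(2),'SPIN',round(sp,1))
E
python3 -m inch '[[0,[0,-2,0],-8],[0,[-2,-4,0],-16],[0,[-2.35,-6.3,0],-24],[0,[-2.35,-6.3,0],-32],[0,[-2.35,-6.3,0],-40],[0,[-2.35,-6.3,0],-48],[0,[-2.35,-6.3,0],-56],[0,[-2.35,-6.3,0],-64]]'; python3 -c "
from h import *
g(.5075,.0955,.12,169)"
```

```text
time_s: 3.3
ee_pos: [0.5071, 0.096, 0.2314]
eef_rot: [3.142, 0.0, 2.693]
ft_force: [0.0, -0.4, 0.1]
width: 0.0427
t 3.3 pos [0.5071 0.096  0.2314] rpy [180.     0.01 154.28] q6 0.64 w 0.0427 F [ 0.  -0.4  0.1]
SHIFT [-0.05 -0.03 11.14] SPIN -14.7
```

```bash
python3 -m inch '[[0,[0,0,4],-8],[0,[0,0,8],-15],[0,[0,0,12],-15],[0,[0,0,15],-15],[0,[0,0,17.5],-15],[0,[0,0,19.3],-15],[0,[0,0,19.7],-15],[0,[0,0,19.7],-15]]'; python3 -m inch '[[1,[0,0,0],0],[1,[0,0,0],0],[1,[0,0,0],0],[1,[0,0,0],0],[1,[0,0,0],0],[1,[0,0,0],0],[1,[0,0,0],0],[1,[0,0,0],0]]';  python3 -c "
from h import *
cam('side','s1.png')
g(.5075,.0955,.16,169)"
```

```text
time_s: 4.1
ee_pos: [0.5067, 0.0961, 0.034]
eef_rot: [-3.141, -0.001, 2.949]
ft_force: [-0.5, 0.3, 0.2]
width: 0.0425
time_s: 4.9
ee_pos: [0.5081, 0.0964, 0.0357]
eef_rot: [3.141, 0.003, 2.949]
ft_force: [-1.3, -1.8, 6.4]
width: 0.0203
t 4.95 pos [0.5082 0.0964 0.0357] rpy [179.99   0.14 168.99] q6 0.38 w 0.0198 F [-1.3 -1.3  6.3]
SHIFT [  0.02  -0.1  -12.43] SPIN -0.0
```

View pics/s1.png

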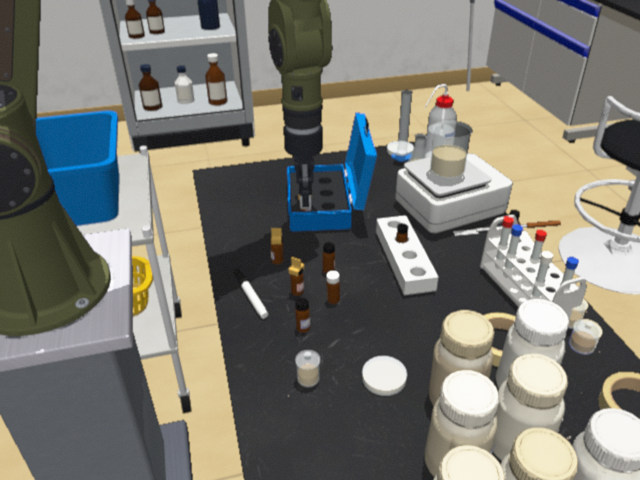

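```bash
python3 -m inch '[[1,[0,0,-1],0],[1,[0,0,-2.5],0],[1,[0,0,-5],0],[1,[0,0,-8],0],[1,[0,0,-11],0],[1,[0,0,-14],0],[1,[0,0,-16.5],0],[1,[0,0,-16.5],0]]';  python3 -c "
from h import *
cam('side','s2.png');cam('wrist','w2.png')
g(.6625,-.0174,.2,169)"
```

```text
time_s: 5.75
ee_pos: [0.5094, 0.0972, 0.204]
eef_rot: [3.138, 0.007, 2.95]
ft_force: [0.6, 0.4, -0.8]
width: 0.0199
t 5.85 pos [0.5074 0.0967 0.2003] rpy [179.94   0.1  169.  ] q6 0.38 w 0.0198 F [-0.2 -0.1 -0.7]
SHIFT [-17.4   -8.25   0.05] SPIN 0.0
```

View pics/s2.png

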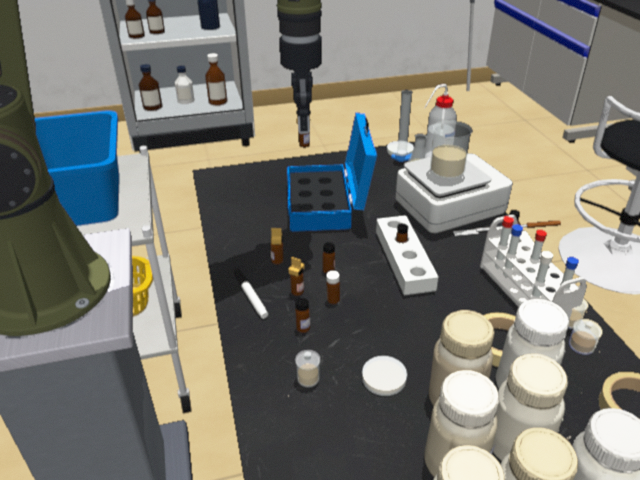

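View pics/w2.png

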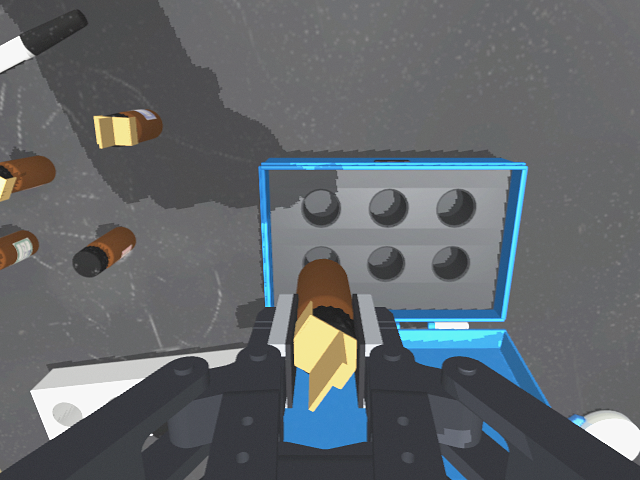

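```bash
cat >> h.py <<'E'
def stand(n='scene',lim=(.55,.75,-.25,.06)):
    im,d,c=cam(n); W=cloud(c,d).reshape(-1,3)
    rs=im.reshape(-1,3).astype(int)
    p=W[(np.abs(W[:,2]-.035)<.0025)&(W[:,0]>lim[0])&(W[:,0]<lim[1])&(W[:,1]>lim[2])&(W[:,1]<lim[3])&(rs.min(1)>rs.max(1)-40)&(rs.min(1)>110)]
    (cx,cy),(a,b),an=cv2.minAreaRect((p[:,:2]*1000).astype(np.float32))
    if a<b: an+=90
    an=np.radians(an); u=np.array([np.cos(an),np.sin(an)]); u*=np.sign(u[1])
    print(n,'stand',round(cx,1),round(cy,1),'size',round(a,1),round(b,1),'axis',u,len(p))
    for k in (-75,-25,25,75): print('  pocket',k,(np.array([cx,cy])+k*u)/1000)
def held():
    o=telemetry.get_obs(); t=np.array(o['ee_pos']); im,d,c=cam('wrist'); W=cloud(c,d).reshape(-1,3)
    n=np.hypot(W[:,0]-t[0],W[:,1]-t[1])<.03
    cc=w(c,[0,0,0]); v=(t-cc)[:2]; v/=np.linalg.norm(v)
    for a,b in ((-.03,-.016),(-.016,-.002),(-.028,-.004)):
        q=W[n&(W[:,2]>t[2]+a)&(W[:,2]<t[2]+b)]
        if len(q)<20: print('few',len(q)); continue
        s=least_squares(lambda s:np.hypot(q[:,0]-s[0],q[:,1]-s[1])-.0115,np.median(q,0)[:2]+v*.01,loss='soft_l1',f_scale=.001)
        print('held z',a,b,len(q),'offset world',s.x-t[:2],'rms',np.sqrt(np.mean(s.fun**2)))
    q=W[n&(W[:,2]<t[2]-.005)&(W[:,2]>t[2]-.05)]; print('bottom rel',np.percentile(q[:,2],1)-t[2])
E
python3 -m inch '[[1,[-5,-2,0],0],[1,[-9,-7,0],0],[1,[-13,-12,0],0],[1,[-17,-17,0],0],[1,[-18.5,-21,0],0],[1,[-18.5,-22,0],0],[1,[-18.5,-22.5,0],0],[1,[-18.5,-22.5,0],0]]';  python3 -c "
from h import *
held(); stand(); stand('side')
g(.6519,-.167,.05,169)"
```

```text
time_s: 6.65
ee_pos: [0.6445, -0.1608, 0.1974]
eef_rot: [3.141, -0.003, 2.947]
ft_force: [-0.3, 0.6, 0.2]
width: 0.0199
held z -0.03 -0.016 576 offset world [ 0.0003 -0.0009] rms 0.00019091092540480931
held z -0.016 -0.002 699 offset world [ 0.0002 -0.0005] rms 0.00021518467706741097
held z -0.028 -0.004 1084 offset world [ 0.0002 -0.0007] rms 0.00022487998254975771
bottom rel -0.03179632793951426
scene stand 686.3 -68.2 size 253.5 118.0 axis [0.0717 0.9974] 1220
  pocket -75 [ 0.6809 -0.143 ]
  pocket -25 [ 0.6845 -0.0932]
  pocket 25 [ 0.6881 -0.0433]
  pocket 75 [0.6916 0.0066]
side stand 686.9 -67.2 size 253.4 120.7 axis [0.0689 0.9976] 1495
  pocket -75 [ 0.6817 -0.142 ]
  pocket -25 [ 0.6851 -0.0921]
  pocket 25 [ 0.6886 -0.0422]
  pocket 75 [0.692  0.0076]
t 6.8 pos [ 0.645  -0.1581  0.1987] rpy [179.96  -0.08 169.07] q6 -0.05 w 0.0199 F [-0.7  0.6 -0.5]
SHIFT [-0.87 -0.75 14.87] SPIN 0.1
```

Run:
```python
s=open('h.py').read()
a=s.index("    im,d,c=cam(n); W=cloud(c,d).reshape(-1,3)\n    rs"); b=s.index("    (cx,cy),(a,b),an=")
s=s[:a]+'''    im,d,c=cam(n); W=cloud(c,d); rs=im.astype(int); x,y,z=W[...,0],W[...,1],W[...,2]
    m=(np.abs(z-.035)<.0025)&(x>lim[0])&(x<lim[1])&(y>lim[2])&(y<lim[3])&(rs.min(2)>rs.max(2)-50)&(rs.min(2)>60)
    k,lab,st,_=cv2.connectedComponentsWithStats(m.astype(np.uint8),connectivity=8)
    p=W[lab==1+np.argmax(st[1:,4])]
'''+s[b:]
open('h.py','w').write(s)
from h import *
stand();stand('side')
```

```text
scene stand 656.5 -93.4 size 198.1 64.2 axis [0.0666 0.9978] 1154
  pocket -75 [ 0.6515 -0.1682]
  pocket -25 [ 0.6548 -0.1184]
  pocket 25 [ 0.6582 -0.0685]
  pocket 75 [ 0.6615 -0.0186]
side stand 655.7 -90.4 size 201.5 61.3 axis [0.0733 0.9973] 1498
  pocket -75 [ 0.6502 -0.1652]
  pocket -25 [ 0.6539 -0.1154]
  pocket 25 [ 0.6575 -0.0655]
  pocket 75 [ 0.6612 -0.0157]
```

```bash
python3 -c "
from h import *
g(.6515,-.1663,.041,169)"
```

```text
t 6.9 pos [ 0.6454 -0.1579  0.1993] rpy [179.98  -0.02 169.11] q6 -0.05 w 0.0202 F [0.5 0.  0.6]
SHIFT [-0.76 -0.71 15.83] SPIN 0.1
```

```bash
python3 -m inch '[[1,[-0.76,-0.71,3],0],[1,[-0.76,-0.71,7],0],[1,[-0.76,-0.71,10],0],[1,[-0.76,-0.71,11.5],0],[1,[-0.76,-0.71,11.8],0],[1,[-0.76,-0.71,11.8],0],[1,[-0.76,-0.71,11.8],0],[1,[-0.76,-0.71,11.8],0]]';  python3 -c "
from h import *
g(.6515,-.1663,.041,169)"
```

```text
time_s: 7.7
ee_pos: [0.6531, -0.1683, 0.0833]
eef_rot: [-3.141, 0.003, 2.95]
ft_force: [-0.3, -0.2, 0.5]
width: 0.0197
t 7.7 pos [ 0.6531 -0.1683  0.0833] rpy [-179.99    0.18  169.01] q6 -0.06 w 0.0197 F [-0.3 -0.2  0.5]
SHIFT [0.21 0.17 4.23] SPIN 0.0
```

```bash
python3 -m inch '[[1,[0.1,0.1,0],0],[1,[0.15,0.15,1],0],[1,[0.15,0.15,2],0],[1,[0.15,0.15,3],0],[1,[0.15,0.15,4],0],[1,[0.15,0.15,4.2],0],[1,[0.15,0.15,4.2],0],[1,[0.15,0.15,4.2],0]]';  python3 -c "
from h import *
g(.6515,-.1663,.041,169)"
```

```text
time_s: 8.5
ee_pos: [0.6502, -0.1669, 0.0396]
eef_rot: [-3.14, -0.0, 2.949]
ft_force: [-3.6, -0.8, 7.3]
width: 0.0196
t 8.5 pos [ 0.6502 -0.1669  0.0396] rpy [-179.93   -0.02  168.98] q6 -0.06 w 0.0196 F [-3.6 -0.8  7.3]
SHIFT [-0.12  0.08 -0.14] SPIN -0.0
```

```bash
python3 -m inch '[[0.3,[0,0,0],0],[0,[0,0,0],0],[0,[0,0,0],0],[0,[0,0,-1],0],[0,[0,0,-3],0],[0,[0,0,-6],0],[0,[0,0,-9],0],[0,[0,0,-12],0]]';  python3 -c "
from h import *
cam('side','s3.png')
g(.4228,-.0284,.16,169)"
```

```text
time_s: 9.3
ee_pos: [0.6506, -0.1663, 0.1611]
eef_rot: [3.142, 0.0, 2.95]
ft_force: [-0.8, 0.2, -0.1]
width: 0.0427
t 9.35 pos [ 0.6533 -0.167   0.167 ] rpy [-179.97    0.45  169.  ] q6 -0.06 w 0.0426 F [1.9 0.2 4.6]
SHIFT [25.27  9.21  0.5 ] SPIN 0.0
```

View pics/s3.png

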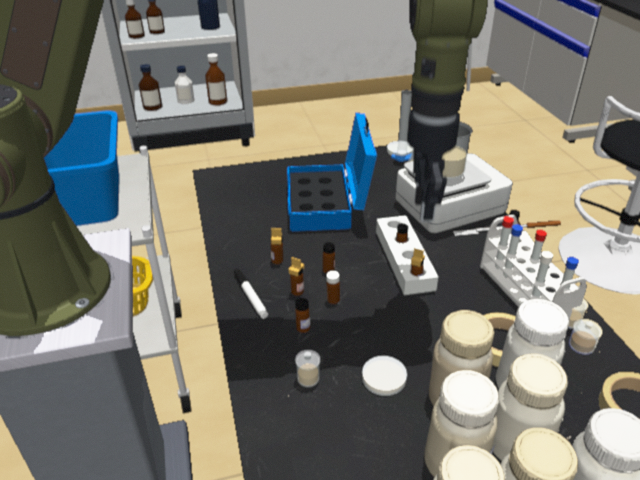

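```bash
python3 -c "
from h import *
c=imaging.calibration('side')
for k in ((.6515,-.167),(.6550,-.117),(.659,-.067),(.662,-.0175)): print(proj(c,[*k,.035]),proj(c,[*k,.065]))
im=cv2.imread('pics/s3.png')[200:310,360:460]; cv2.imwrite('pics/s3z.png',cv2.resize(im,None,fx=6,fy=5))
vials(('scene','side'),('flag_a',))
"
```

```text
(np.float64(418.0959799470382), np.float64(270.8967545817851)) (np.float64(419.6103445427864), np.float64(257.64166035436693))
(np.float64(409.68338209415015), np.float64(253.9595064287883)) (np.float64(411.002354525694), np.float64(240.9082579301124))
(np.float64(402.1014891104403), np.float64(238.15992383273488)) (np.float64(403.25209738787123), np.float64(225.31758613738856))
(np.float64(394.64190364896456), np.float64(223.64000934847846)) (np.float64(395.6380803575953), np.float64(211.0055680013524))
scene flag_a 0.63 277 med [ 0.6447 -0.1718  0.0579] ztop 0.079 body [ 0.6503 -0.1669] 68 captop [ 0.6424 -0.1732  0.0579] 28
scene flag_a 0.58 381 med [ 0.4195 -0.0374  0.0385] ztop 0.0737 body [ 0.4233 -0.0295] 179 captop [ 0.4208 -0.0364  0.0581] 53
scene flag_a 0.57 449 med [ 0.4356 -0.1334  0.0409] ztop 0.074 body [ 0.4409 -0.1264] 199 captop [ 0.436  -0.1329  0.0579] 71
scene flag_a 0.38 2795 med [0.6377 0.1229 0.1078] ztop 0.173 body  0 captop [0.6289 0.1267 0.0572] 125
side flag_a 0.7 395 med [ 0.4376 -0.1327  0.0399] ztop 0.069 body [ 0.4393 -0.1242] 187 captop [ 0.4369 -0.1308  0.0581] 79
side flag_a 0.57 430 med [ 0.421  -0.035   0.0392] ztop 0.0742 body [ 0.422 -0.027] 171 captop [ 0.422  -0.0339  0.0581] 63
side flag_a 0.38 374 med [ 0.4929 -0.1708  0.0364] ztop 0.0597 body [ 0.4953 -0.162 ] 196 captop [ 0.494  -0.1656  0.0579] 83
```

View pics/s3z.png

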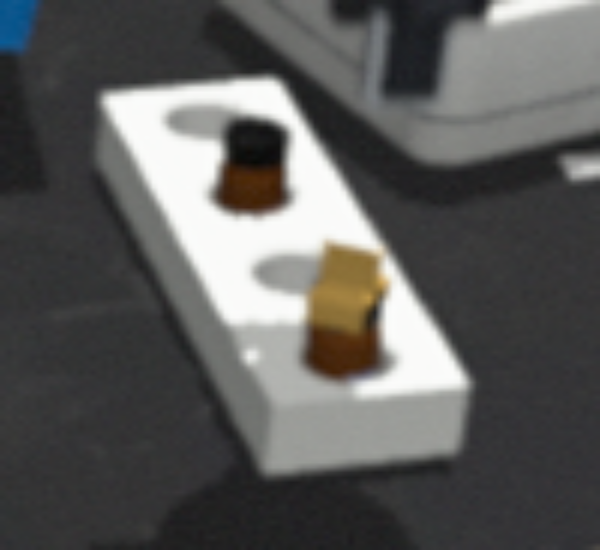

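```bash
python3 -m inch '[[0,[4,1.5,0],0],[0,[8.5,3,0],0],[0,[13,4.5,0],0],[0,[17.5,6.2,0],0],[0,[22,8,0],0],[0,[25.2,9.2,2],0],[0,[25.2,9.2,4],0],[0,[25.2,9.2,4],0]]';  python3 -c "
from h import *
g(.4227,-.0283,.033,169)"
```

```text
time_s: 10.35
ee_pos: [0.4172, -0.0273, 0.1166]
eef_rot: [-3.141, -0.005, 2.951]
ft_force: [0.2, 0.6, 0.1]
width: 0.0428
t 10.35 pos [ 0.4172 -0.0273  0.1166] rpy [-179.96   -0.31  169.06] q6 0.13 w 0.0428 F [0.2 0.6 0.1]
SHIFT [-0.61  0.01  8.36] SPIN 0.1
```

```bash
python3 -m inch '[[0,[-0.3,0,1],0],[0,[-0.3,0,2],0],[0,[-0.3,0,2],0],[0,[-0.3,0,2],0],[0,[-0.3,0,2],0],[0,[-0.3,0,2],0],[0,[-0.3,0,2],0],[0,[-0.3,0,2],0]]';  python3 -c "
from h import *
g(.4227,-.0283,.033,169)"
```

```text
time_s: 11.15
ee_pos: [0.4239, -0.0285, 0.0995]
eef_rot: [3.142, 0.0, 2.95]
ft_force: [0.5, 0.7, 0.4]
width: 0.0424
t 11.15 pos [ 0.4239 -0.0285  0.0995] rpy [180.     0.03 169.  ] q6 0.12 w 0.0424 F [0.5 0.7 0.4]
SHIFT [ 0.13 -0.    6.65] SPIN 0.0
```

```bash
python3 -m inch '[[0,[0.1,0,2],0],[0,[0.1,0,4],0],[0,[0.1,0,5.5],0],[0,[0.1,0,6.4],0],[0,[0.1,0,6.6],0],[0,[0.1,0,6.6],0],[1,[0.1,0,6.6],0],[1,[0.1,0,6.6],0]]'; python3 -m inch '[[1,[0,0,0],0],[1,[0,0,0],0],[1,[0,0,0],0],[1,[0,0,-2],0],[1,[0,0,-5],0],[1,[0,0,-9],0],[1,[0,0,-12],0],[1,[0,0,-13],0]]'; python3 -c "
from h import *
g(.6548,-.1174,.16,169)"
```

```text
time_s: 11.95
ee_pos: [0.4236, -0.0285, 0.0342]
eef_rot: [-3.142, 0.002, 2.95]
ft_force: [-0.4, -0.1, 4.1]
width: 0.0197
time_s: 12.75
ee_pos: [0.4248, -0.0284, 0.1666]
eef_rot: [3.141, 0.005, 2.95]
ft_force: [0.0, 0.4, -0.2]
width: 0.0196
t 12.75 pos [ 0.4248 -0.0284  0.1666] rpy [179.96   0.3  169.  ] q6 0.13 w 0.0196 F [ 0.   0.4 -0.2]
SHIFT [-24.27  -4.34   0.79] SPIN -0.0
```

```bash
python3 -m inch '[[1,[-4,-0.7,0],0],[1,[-8.5,-1.5,0],0],[1,[-13,-2.3,0],0],[1,[-17.5,-3.1,0],0],[1,[-21.5,-3.8,0],0],[1,[-24,-4.3,0],0],[1,[-24.3,-4.35,0],0],[1,[-24.3,-4.35,0],0]]'; python3 -m inch '[[1,[0,0,2],0],[1,[0,0,5],0],[1,[0,0,6.5],0],[1,[0,0,6.5],0],[1,[0,0,6.5],0],[1,[0,0,6.5],0],[1,[0,0,6.5],0],[1,[0,0,6.5],0]]'; python3 -c "
from h import *
held(); stand('scene'); stand('side')
g(.6548,-.1174,.042,169)"
```

```text
time_s: 13.55
ee_pos: [0.6524, -0.1174, 0.1617]
eef_rot: [3.141, -0.002, 2.949]
ft_force: [-0.6, -0.2, -0.1]
width: 0.0195
time_s: 14.35
ee_pos: [0.6537, -0.1175, 0.0994]
eef_rot: [3.142, 0.002, 2.95]
ft_force: [0.1, 0.0, 0.4]
width: 0.0195
held z -0.03 -0.016 572 offset world [-0.0006 -0.0001] rms 0.00023494827824658272
held z -0.016 -0.002 838 offset world [-0.0002 -0.    ] rms 0.00037085856809513854
held z -0.028 -0.004 1211 offset world [-0.0004 -0.    ] rms 0.00034091851468542026
bottom rel -0.03273657380174175
scene stand 656.4 -93.8 size 198.1 62.1 axis [0.0707 0.9975] 1024
  pocket -75 [ 0.6511 -0.1687]
  pocket -25 [ 0.6546 -0.1188]
  pocket 25 [ 0.6582 -0.0689]
  pocket 75 [ 0.6617 -0.019 ]
side stand 655.8 -89.7 size 201.7 61.3 axis [0.0691 0.9976] 1152
  pocket -75 [ 0.6506 -0.1645]
  pocket -25 [ 0.6541 -0.1146]
  pocket 25 [ 0.6576 -0.0647]
  pocket 75 [ 0.661  -0.0149]
t 14.5 pos [ 0.6532 -0.1175  0.0987] rpy [-180.      0.03  169.  ] q6 0.01 w 0.0196 F [ 0.2 -0.5 -0.7]
SHIFT [-0.15  0.04  5.67] SPIN -0.0
```

```bash
python3 -m inch '[[1,[-0.15,0.05,1],0],[1,[-0.15,0.05,2],0],[1,[-0.15,0.05,3],0],[1,[-0.15,0.05,4.2],0],[1,[-0.15,0.05,5.3],0],[1,[-0.15,0.05,5.7],0],[1,[-0.15,0.05,5.7],0],[1,[-0.15,0.05,5.7],0]]'; python3 -m inch '[[0.3,[0,0,0],0],[0,[0,0,0],0],[0,[0,0,0],0],[0,[0,0,-2],0],[0,[0,0,-5],0],[0,[0,0,-9],0],[0,[0,0,-9],0],[0,[0,0,-9],0]]';  python3 -m inch '[[0,[0,0,0],0],[0,[0.5,2,0],0],[0,[0.5,5,0],0],[0,[0.5,5,0],0],[0,[0.5,5,0],0],[0,[0.5,5,0],0],[0,[0.5,5,0],0],[0,[0.5,5,0],0]]'; python3 -c "
from h import *
cam('scene','c4.png')
g(.6586,-.067,.04,169)
vials(('scene','side'))
"
```

```text
time_s: 15.3
ee_pos: [0.6543, -0.1172, 0.0413]
eef_rot: [-3.142, -0.0, 2.95]
ft_force: [-1.6, -0.1, 3.8]
width: 0.0197
time_s: 16.1
ee_pos: [0.6556, -0.1173, 0.1325]
eef_rot: [3.142, 0.003, 2.95]
ft_force: [-0.7, 0.4, -0.8]
width: 0.0426
time_s: 16.9
ee_pos: [0.659, -0.0679, 0.1311]
eef_rot: [-3.141, -0.0, 2.949]
ft_force: [-0.1, -0.0, 0.1]
width: 0.043
t 16.95 pos [ 0.6591 -0.0678  0.1312] rpy [-180.     -0.01  168.95] q6 0.09 w 0.0425 F [-0.5  0.2 -0.2]
SHIFT [0.06 0.07 9.12] SPIN -0.0
scene plain_a 0.79 508 med [ 0.4246 -0.2251  0.0342] ztop 0.0596 body [ 0.43   -0.2178] 256 captop [ 0.4276 -0.2193  0.0582] 104
scene plain_a 0.57 400 med [ 0.491  -0.1718  0.0343] ztop 0.0594 body [ 0.4971 -0.1642] 208 captop [ 0.4938 -0.1673  0.0581] 74
scene plain_a 0.56 363 med [ 0.5058 -0.0887  0.0354] ztop 0.0593 body [ 0.5109 -0.0815] 179 captop [ 0.5095 -0.0847  0.0576] 77
scene plain_a 0.55 194 med [ 0.6536 -0.0745  0.0515] ztop 0.0664 body [ 0.6589 -0.0676] 56 captop [ 0.653  -0.0739  0.0575] 26
scene flag_a 0.71 443 med [ 0.4359 -0.1338  0.0411] ztop 0.0736 body [ 0.4406 -0.1265] 203 capt
[... 564 characters left out ...]
[ 0.4929 -0.1706  0.0393] ztop 0.06 body [ 0.4955 -0.162 ] 188 captop [ 0.4938 -0.165   0.0579] 95
side plain_a 0.49 216 med [ 0.6526 -0.0733  0.0547] ztop 0.0672 body [ 0.6567 -0.0659] 58 captop [ 0.6534 -0.0751  0.0573] 29
side flag_a 0.7 467 med [ 0.4377 -0.1322  0.0411] ztop 0.0747 body [ 0.4393 -0.1244] 194 captop [ 0.4372 -0.1307  0.0581] 79
side flag_a 0.7 2010 med [0.6318 0.1238 0.1053] ztop 0.1731 body  0 captop [0.6244 0.1278 0.0571] 81
side flag_a 0.64 245 med [ 0.6496 -0.1212  0.064 ] ztop 0.0817 body [ 0.6527 -0.1156] 36 captop [ 0.6474 -0.1239  0.058 ] 26
side flag_a 0.61 323 med [ 0.6459 -0.1709  0.0595] ztop 0.0802 body [ 0.6493 -0.1649] 76 captop [ 0.6471 -0.1717  0.0578] 32
```

View pics/c4.png

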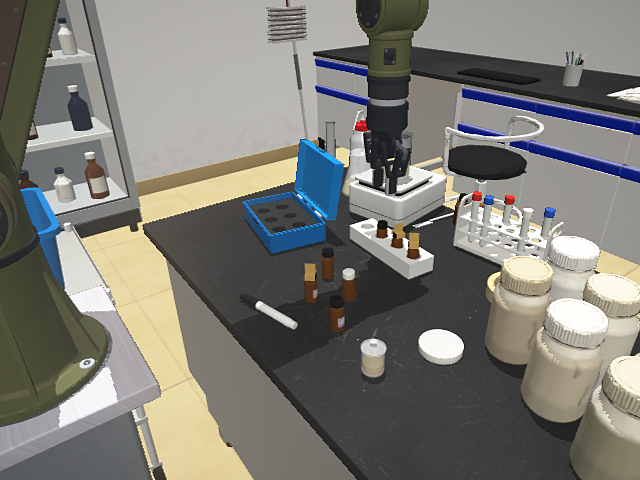

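```bash
python3 -m inch '[[0.15,[0.05,0.05,3],0],[0.15,[0.05,0.05,5.5],0],[0.15,[0.05,0.05,7.5],0],[0.15,[0.05,0.05,8.7],0],[0.15,[0.05,0.05,9],0],[0.15,[0.05,0.05,9],0],[1,[0.05,0.05,9],0],[1,[0.05,0.05,9],0]]'; python3 -m inch '[[1,[0,0,0],0],[1,[0,0,0],0],[1,[0,0,-1],0],[1,[0,0,-3.5],0],[1,[0,0,-7],0],[1,[0,0,-11],0],[1,[0,0,-15],0],[1,[0,0,-16],0]]'; python3 -m inch '[[1,[0,0,-0.5],0],[1,[0,0,-0.5],0],[1,[0,0,-0.5],0],[1,[0,0,-0.5],0],[1,[0,0,-0.5],0],[1,[0,0,-0.5],0],[1,[0,0,-0.5],0],[1,[0,0,-0.5],0]]'; python3 -c "
from h import *
held(); g(.5736,.1877,.2,169); g(.5189,.1456,.2,169)"
```

```text
time_s: 18.05
ee_pos: [0.6598, -0.0668, 0.0427]
eef_rot: [-3.142, 0.002, 2.95]
ft_force: [1.0, -1.5, 1.4]
width: 0.0197
time_s: 18.85
ee_pos: [0.6611, -0.0667, 0.2073]
eef_rot: [3.141, 0.008, 2.95]
ft_force: [0.7, 0.3, 0.2]
width: 0.0196
time_s: 19.65
ee_pos: [0.6588, -0.0666, 0.2062]
eef_rot: [-3.142, -0.0, 2.95]
ft_force: [-0.5, -0.1, -0.8]
width: 0.0194
held z -0.03 -0.016 605 offset world [-0.0006 -0.0002] rms 0.0001997221786775138
held z -0.016 -0.002 726 offset world [-0.0005 -0.0001] rms 0.00021619358773009335
held z -0.028 -0.004 1142 offset world [-0.0006 -0.0002] rms 0.0002164726528066508
bottom rel -0.03411595021707739
t 19.7 pos [ 0.6588 -0.0665  0.2063] rpy [180.  -0. 169.] q6 0.09 w 0.0197 F [ 0.4 -0.7 -0.7]
SHIFT [13.21 23.33  0.63] SPIN -0.0
t 19.7 pos [ 0.6588 -0.0665  0.2063] rpy [180.  -0. 169.] q6 0.09 w 0.0197 F [ 0.4 -0.7 -0.7]
SHIFT [17.78 18.16  0.63] SPIN -0.0
```

```bash
python3 -m inch '[[1,[4,0,-1],0],[1,[8.5,0,-2],0],[1,[12,2,-2],0],[1,[13.1,6,-2],0],[1,[13.1,10.5,-2],0],[1,[13.1,15,-2],0],[1,[13.1,18,-2],0],[1,[13.1,18.2,-2],0]]'; python3 -m inch '[[1,[0,0,2],0],[1,[0,0,6],0],[1,[0,0,10],0],[1,[0,0,12],0],[1,[0,0,12],0],[1,[0,0,12],0],[1,[0,0,12],0],[1,[0,0,12],0]]'; python3 -c "
from h import *
held(); g(.5642,.137,.0375,169)"
```

```text
time_s: 20.5
ee_pos: [0.5654, 0.1406, 0.2263]
eef_rot: [3.14, 0.001, 2.954]
ft_force: [0.3, -0.0, -0.8]
width: 0.0195
time_s: 21.3
ee_pos: [0.5663, 0.1372, 0.1081]
eef_rot: [3.14, 0.003, 2.949]
ft_force: [0.7, -0.1, 0.7]
width: 0.0199
held z -0.03 -0.016 597 offset world [-0.0006 -0.0003] rms 0.00020259589311607396
held z -0.016 -0.002 736 offset world [-0.0005 -0.0001] rms 0.0002163770956951411
held z -0.028 -0.004 1147 offset world [-0.0005 -0.0002] rms 0.00021320701252705614
bottom rel -0.03429520634653914
t 21.35 pos [0.5661 0.1372 0.1079] rpy [179.94   0.14 168.99] q6 0.43 w 0.0195 F [-0.6 -0.1 -0.1]
SHIFT [ 0.2  -0.07  7.04] SPIN -0.0
```

```bash
python3 -m inch '[[1,[0.15,0,1],0],[1,[0.15,0,2],0],[1,[0.15,0,3],0],[1,[0.15,0,4.5],0],[1,[0.15,0,6],0],[1,[0.15,0,6.8],0],[1,[0.15,0,7],0],[1,[0.15,0,7],0]]'; python3 -c "
from h import *
g(.5642,.137,.0375,169)"; python3 -m inch '[[0.3,[0,0,0],0],[0,[0,0,0],0],[0,[0,0,0],0],[0,[0,0,-2],0],[0,[0,0,-5],0],[0,[0,0,-9],0],[0,[0,0,-9],0],[0,[0,0,-9],0]]'; python3 -c "
from h import *
g(.44,-.1255,.16,169)
cam('side','s5.png');cam('wrist','w5.png')"
```

```text
time_s: 22.15
ee_pos: [0.5634, 0.1369, 0.0382]
eef_rot: [-3.141, 0.001, 2.949]
ft_force: [-7.7, -3.8, 21.1]
width: 0.0201
t 22.15 pos [0.5634 0.1369 0.0382] rpy [-179.96    0.03  168.99] q6 0.43 w 0.0201 F [-7.7 -3.8 21.1]
SHIFT [-0.08  0.02  0.07] SPIN -0.0
time_s: 22.95
ee_pos: [0.5642, 0.1376, 0.127]
eef_rot: [3.141, 0.002, 2.95]
ft_force: [-0.1, -0.1, 0.2]
width: 0.043
t 22.95 pos [0.5642 0.1376 0.127 ] rpy [179.95   0.1  169.  ] q6 0.43 w 0.043 F [-0.1 -0.1  0.2]
SHIFT [  7.17 -28.19  -3.34] SPIN 0.0
```

View pics/w5.png

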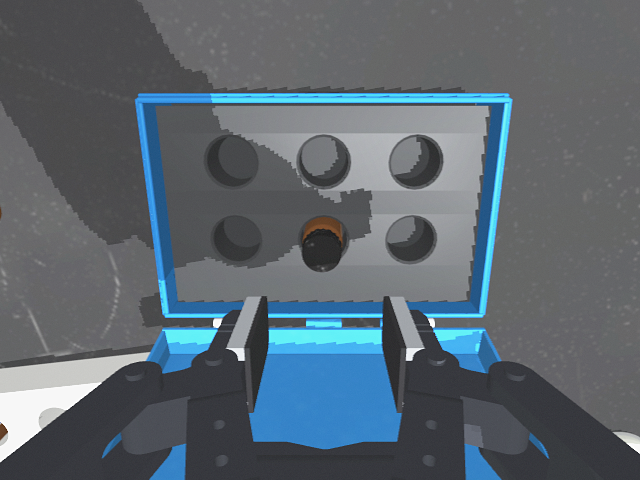

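```bash
python3 -m inch '[[0,[1,-4,0],0],[0,[2.2,-8.5,0],0],[0,[3.3,-13,0],0],[0,[4.4,-17.5,0],0],[0,[5.5,-22,0],0],[0,[6.6,-26,0],0],[0,[7.2,-28.2,0],0],[0,[7.2,-28.2,0],0]]'; python3 -m inch '[[0,[0,0,1.5],0],[0,[0,0,3],0],[0,[0,0,3],0],[0,[0,0,3],0],[0,[0,0,3],0],[0,[0,0,3],0],[0,[0,0,3],0],[0,[0,0,3],0]]'; python3 -c "
from h import *
g(.44,-.1255,.033,169)"
```

```text
time_s: 23.85
ee_pos: [0.4364, -0.1275, 0.1248]
eef_rot: [-3.141, -0.003, 2.945]
ft_force: [-0.2, 0.1, 0.0]
width: 0.0425
time_s: 24.65
ee_pos: [0.4393, -0.1257, 0.0967]
eef_rot: [-3.142, 0.001, 2.95]
ft_force: [-0.7, 0.6, 0.8]
width: 0.0428
t 24.65 pos [ 0.4393 -0.1257  0.0967] rpy [-180.      0.04  169.01] q6 -0.09 w 0.0428 F [-0.7  0.6  0.8]
SHIFT [-0.06  0.04  6.37] SPIN 0.0
```

```bash
python3 -m inch '[[0,[-0.05,0,2],0],[0,[-0.05,0,4],0],[0,[-0.05,0,5.5],0],[0,[-0.05,0,6.2],0],[0,[-0.05,0,6.3],0],[0,[-0.05,0,6.3],0],[1,[-0.05,0,6.3],0],[1,[-0.05,0,6.3],0]]'; python3 -m inch '[[1,[0,0,0],0],[1,[0,0,0],0],[1,[0,0,0],0],[1,[0,0,-2],0],[1,[0,0,-5],0],[1,[0,0,-9],0],[1,[0,0,-12],0],[1,[0,0,-13],0]]'; python3 -c "
from h import *
g(.6584,-.067,.16,169); held(); stand('scene'); stand('side')"
```

```text
time_s: 25.45
ee_pos: [0.4404, -0.126, 0.0343]
eef_rot: [3.142, 0.002, 2.95]
ft_force: [-1.5, 0.3, 3.5]
width: 0.02
time_s: 26.25
ee_pos: [0.4415, -0.1264, 0.1668]
eef_rot: [-3.141, 0.006, 2.95]
ft_force: [0.5, 0.3, -0.1]
width: 0.0195
t 26.25 pos [ 0.4415 -0.1264  0.1668] rpy [-179.97    0.32  169.  ] q6 -0.09 w 0.0195 F [ 0.5  0.3 -0.1]
SHIFT [-20.15   9.97   0.79] SPIN -0.0
held z -0.03 -0.016 605 offset world [0.0005 0.0003] rms 0.00019862349940585967
held z -0.016 -0.002 719 offset world [0.0004 0.0002] rms 0.00021527562155913772
held z -0.028 -0.004 1129 offset world [0.0004 0.0002] rms 0.00021246475837476627
bottom rel -0.03343077664902791
scene stand 656.3 -92.9 size 198.2 63.0 axis [0.069  0.9976] 1024
  pocket -75 [ 0.6511 -0.1677]
  pocket -25 [ 0.6545 -0.1178]
  pocket 25 [ 0.658  -0.0679]
  pocket 75 [ 0.6614 -0.018 ]
side stand 655.7 -90.6 size 200.1 61.9 axis [0.0654 0.9979] 1180
  pocket -75 [ 0.6508 -0.1655]
  pocket -25 [ 0.6541 -0.1156]
  pocket 25 [ 0.6574 -0.0657]
  pocket 75 [ 0.6607 -0.0158]
```

```bash
python3 -m inch '[[1,[-4,2,0],0],[1,[-8,4,0],0],[1,[-12,6,0],0],[1,[-16,8,0],0],[1,[-19,9.5,0],0],[1,[-20.2,10,0],0],[1,[-20.2,10,0],0],[1,[-20.2,10,0],0]]'; python3 -m inch '[[1,[0,0,2],0],[1,[0,0,4],0],[1,[0,0,4.5],0],[1,[0,0,4.5],0],[1,[0,0,4.5],0],[1,[0,0,4.5],0],[1,[0,0,4.5],0],[1,[0,0,4.5],0]]'; python3 -c "
from h import *
g(.6580,-.0672,.042,169); stand('scene')"
```

```text
time_s: 27.2
ee_pos: [0.6552, -0.0661, 0.1609]
eef_rot: [-3.141, -0.004, 2.95]
ft_force: [0.1, 0.6, -0.1]
width: 0.0197
time_s: 28.0
ee_pos: [0.6572, -0.0662, 0.119]
eef_rot: [3.142, 0.001, 2.95]
ft_force: [-0.6, -0.1, 0.7]
width: 0.0197
t 28.0 pos [ 0.6572 -0.0662  0.119 ] rpy [179.99   0.06 169.  ] q6 0.09 w 0.0197 F [-0.6 -0.1  0.7]
SHIFT [-0.09 -0.08  7.7 ] SPIN -0.0
scene stand 656.7 -93.3 size 199.4 63.1 axis [0.066  0.9978] 1017
  pocket -75 [ 0.6518 -0.1682]
  pocket -25 [ 0.6551 -0.1183]
  pocket 25 [ 0.6584 -0.0684]
  pocket 75 [ 0.6617 -0.0185]
```

```bash
python3 -m inch '[[1,[-0.1,-0.08,2],0],[1,[-0.1,-0.08,3.5],0],[1,[-0.1,-0.08,4.5],0],[1,[-0.1,-0.08,5.5],0],[1,[-0.1,-0.08,6.7],0],[1,[-0.1,-0.08,7.5],0],[1,[-0.1,-0.08,7.7],0],[1,[-0.1,-0.08,7.7],0]]'; python3 -m inch '[[0.4,[0,0,0],0],[0.2,[0,0,0],0],[0.2,[0,0,0],0],[0.2,[0,0,-2],0],[0.2,[0,0,-5],0],[0,[0,0,-9],0],[0,[0,0,-9],0],[0,[0,0,-9],0]]'; python3 -c "
from h import *
g(.4962,-.1632,.13,169)
cam('side','s6.png'); vials(('scene',))"
```

```text
time_s: 28.85
ee_pos: [0.6577, -0.0672, 0.0414]
eef_rot: [-3.142, 0.0, 2.95]
ft_force: [-1.3, -0.9, 2.0]
width: 0.0197
time_s: 29.65
ee_pos: [0.6587, -0.0672, 0.1326]
eef_rot: [3.141, 0.003, 2.95]
ft_force: [-0.9, -0.7, 0.0]
width: 0.0428
t 29.65 pos [ 0.6587 -0.0672  0.1326] rpy [179.98   0.16 169.  ] q6 0.09 w 0.0428 F [-0.9 -0.7  0. ]
SHIFT [ 14.12 -12.52   0.22] SPIN -0.0
scene plain_a 0.88 401 med [ 0.5061 -0.0889  0.0308] ztop 0.0591 body [ 0.511  -0.0815] 184 captop [ 0.5091 -0.085   0.0578] 76
scene plain_a 0.75 471 med [ 0.4241 -0.2249  0.0364] ztop 0.0594 body [ 0.43   -0.2179] 244 captop [ 0.4278 -0.2189  0.0581] 100
scene plain_a 0.66 406 med [ 0.4912 -0.1718  0.0356] ztop 0.0594 body [ 0.4969 -0.1642] 209 captop [ 0.4943 -0.1667  0.0578] 93
scene plain_a 0.5 138 med [0.5577 0.1274 0.0476] ztop 0.0623 body [0.5624 0.1352] 41 captop [0.5584 0.1285 0.0576] 25
scene flag_a 0.7 328 med [ 0.6511 -0.1214  0.0565] ztop 0.0816 body [ 0.6547 -0.1183] 75 captop [ 0.6492 -0.1243  0.0579] 30
scene flag_a 0.61 249 med [ 0.6534 -0.0726  0.0596] ztop 0.0822 body [ 0.6584 -0.0673] 55 captop [ 0.6532 -0.0761  0.0577] 24
scene flag_a 0.6 286 med [ 0.6451 -0.1714  0.0612] ztop 0.0824 body [ 0.6502 -0.1674] 64 captop [ 0.642  -0.1731  0.058 ] 23
```

View pics/s6.png

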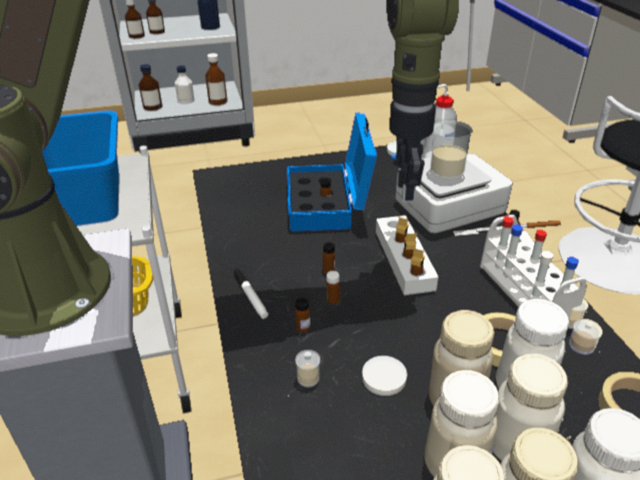

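```bash
python3 -m inch '[[0,[3.5,-3,0],0],[0,[7,-6.2,0],0],[0,[10.5,-9.4,0],0],[0,[13.5,-12,0],0],[0,[14.1,-12.5,2],0],[0,[14.1,-12.5,4],0],[0,[14.1,-12.5,4],0],[0,[14.1,-12.5,4],0]]'; python3 -m inch '[[0,[0,0,0],0],[0,[0,0,0],0],[0,[0,0,0],0],[0,[0,0,0],0],[0,[0,0,0],0],[0,[0,0,0],0],[0,[0,0,0],0],[0,[0,0,0],0]]'; python3 -c "
from h import *
g(.4963,-.1632,.033,169)"
```

```text
time_s: 30.65
ee_pos: [0.4947, -0.1627, 0.0907]
eef_rot: [3.141, -0.002, 2.95]
ft_force: [0.1, -0.1, 0.6]
width: 0.0425
time_s: 31.45
ee_pos: [0.4953, -0.163, 0.0913]
eef_rot: [-3.142, -0.0, 2.95]
ft_force: [1.3, 0.9, 0.8]
width: 0.0427
t 31.45 pos [ 0.4953 -0.163   0.0913] rpy [-180.   -0.  169.] q6 -0.13 w 0.0427 F [1.3 0.9 0.8]
SHIFT [-0.1  -0.    5.83] SPIN -0.0
```

```bash
python3 -m inch '[[0,[-0.1,0,2],0],[0,[-0.1,0,4],0],[0,[-0.1,0,5.3],0],[0,[-0.1,0,5.8],0],[0,[-0.1,0,5.8],0],[0,[-0.1,0,5.8],0],[1,[-0.1,0,5.8],0],[1,[-0.1,0,5.8],0]]'; python3 -m inch '[[1,[0,0,0],0],[1,[0,0,0],0],[1,[0,0,0],0],[1,[0,0,-2],0],[1,[0,0,-5],0],[1,[0,0,-9],0],[1,[0,0,-12],0],[1,[0,0,-12],0]]'; python3 -c "
from h import *
g(.5288,.1963,.15,169); held()"
```

```text
time_s: 32.25
ee_pos: [0.4972, -0.1635, 0.0343]
eef_rot: [-3.141, 0.002, 2.95]
ft_force: [0.3, -0.4, 3.0]
width: 0.0197
time_s: 33.05
ee_pos: [0.4994, -0.1641, 0.1579]
eef_rot: [-3.141, 0.008, 2.95]
ft_force: [1.2, -0.3, 0.2]
width: 0.0194
t 33.05 pos [ 0.4994 -0.1641  0.1579] rpy [-179.95    0.44  169.  ] q6 -0.13 w 0.0194 F [ 1.2 -0.3  0.2]
SHIFT [ 3.99 35.94  0.73] SPIN 0.0
held z -0.03 -0.016 540 offset world [ 0.0003 -0.0003] rms 0.00022990484483322154
held z -0.016 -0.002 685 offset world [-0.0002 -0.0001] rms 0.0002352023070481921
held z -0.028 -0.004 1057 offset world [ 0.     -0.0002] rms 0.000297719572111221
bottom rel -0.03346582601534026
```

```bash
python3 -m inch '[[1,[0.4,4,0],0],[1,[0.9,8.5,0],0],[1,[1.4,13,0],0],[1,[1.9,17.5,0],0],[1,[2.4,22,0],0],[1,[2.9,26.5,0],0],[1,[3.3,31,0],0],[1,[3.7,34.5,0],0]]'; python3 -m inch '[[1,[0.1,1.3,1],0],[1,[0.1,1.3,3],0],[1,[0.1,1.3,5],0],[1,[0.1,1.3,6],0],[1,[0.1,1.3,6],0],[1,[0.1,1.3,6],0],[1,[0.1,1.3,6],0],[1,[0.1,1.3,6],0]]';  python3 -c "
from h import *
held();g(.5288,.1963,.038,169)"
```

```text
time_s: 33.9
ee_pos: [0.5249, 0.1848, 0.1517]
eef_rot: [-3.141, -0.002, 2.951]
ft_force: [0.8, -0.7, 0.4]
width: 0.0199
time_s: 34.7
ee_pos: [0.5282, 0.1956, 0.0943]
eef_rot: [3.141, 0.002, 2.949]
ft_force: [0.6, -0.5, -0.4]
width: 0.0198
held z -0.03 -0.016 554 offset world [ 0.0001 -0.0003] rms 0.00022815060380536827
held z -0.016 -0.002 676 offset world [-0.0003 -0.    ] rms 0.00023778086239257588
held z -0.028 -0.004 1067 offset world [-0.0001 -0.0001] rms 0.0002696457399727037
bottom rel -0.03321106619917267
t 34.75 pos [0.5281 0.1956 0.0942] rpy [179.95   0.08 168.99] q6 0.55 w 0.0196 F [-0.3 -0.5 -0.3]
SHIFT [-0.05  0.08  5.62] SPIN -0.0
```

Straight down, release, up, then on to P3 (.5103,-.0803).

```bash
python3 -m inch '[[1,[-0.05,0.08,1],0],[1,[-0.05,0.08,2],0],[1,[-0.05,0.08,3],0],[1,[-0.05,0.08,4],0],[1,[-0.05,0.08,5],0],[1,[-0.05,0.08,5.6],0],[1,[-0.05,0.08,5.6],0],[1,[-0.05,0.08,5.6],0]]'; python3 -m inch '[[0.4,[0,0,0],0],[0.2,[0,0,0],0],[0.2,[0,0,0],0],[0.2,[0,0,-2],0],[0.2,[0,0,-5],0],[0,[0,0,-9],0],[0,[0,0,-9],0],[0,[0,0,-9],0]]'; python3 -c "
from h import *
g(.5103,-.0805,.1,169)"
```

```text
time_s: 35.55
ee_pos: [0.5281, 0.1962, 0.0371]
eef_rot: [-3.141, 0.0, 2.95]
ft_force: [-0.8, 0.5, 1.1]
width: 0.0197
time_s: 36.35
ee_pos: [0.5289, 0.1966, 0.1284]
eef_rot: [3.14, 0.002, 2.95]
ft_force: [0.5, -0.3, -0.0]
width: 0.0424
t 36.35 pos [0.5289 0.1966 0.1284] rpy [179.92   0.13 169.  ] q6 0.55 w 0.0424 F [ 0.5 -0.3 -0. ]
SHIFT [ -3.45 -27.56   2.81] SPIN 0.0
```

```bash
python3 -m inch '[[0,[-0.5,-4,0],0],[0,[-1,-8.5,0],0],[0,[-1.6,-13,0],0],[0,[-2.2,-17.5,0],0],[0,[-2.8,-22,0],0],[0,[-3.3,-26,0],0],[0,[-3.5,-27.6,1],0],[0,[-3.5,-27.6,3],0]]'; python3 -m inch '[[0,[0,0,0],0],[0,[0,0,0],0],[0,[0,0,0],0],[0,[0,0,0],0],[0,[0,0,0],0],[0,[0,0,0],0],[0,[0,0,0],0],[0,[0,0,0],0]]'; python3 -c "
from h import *
g(.5103,-.0804,.033,169)"
```

```text
time_s: 37.15
ee_pos: [0.5097, -0.084, 0.0968]
eef_rot: [-3.141, 0.001, 2.946]
ft_force: [0.0, 0.3, -0.6]
width: 0.0424
time_s: 37.95
ee_pos: [0.5098, -0.0813, 0.0974]
eef_rot: [-3.142, 0.0, 2.95]
ft_force: [-0.2, 0.1, -0.9]
width: 0.0426
t 37.95 pos [ 0.5098 -0.0813  0.0974] rpy [-180.      0.01  169.01] q6 0.03 w 0.0426 F [-0.2  0.1 -0.9]
SHIFT [-0.03  0.1   6.44] SPIN 0.0
```

```bash
python3 -m inch '[[0,[0,0.1,2],0],[0,[0,0.1,4],0],[0,[0,0.1,5.8],0],[0,[0,0.1,6.3],0],[0,[0,0.1,6.4],0],[0,[0,0.1,6.4],0],[1,[0,0.1,6.4],0],[1,[0,0.1,6.4],0]]'; python3 -m inch '[[1,[0,0,0],0],[1,[0,0,0],0],[1,[0,0,0],0],[1,[0,0,-2],0],[1,[0,0,-5],0],[1,[0,0,-9],0],[1,[0,0,-12],0],[1,[0,0,-12],0]]'; python3 -c "
from h import *
g(.5189,.1456,.15,169); held()"
```

```text
time_s: 38.75
ee_pos: [0.5109, -0.0807, 0.0345]
eef_rot: [-3.141, 0.002, 2.95]
ft_force: [-1.2, 0.2, 3.1]
width: 0.0195
time_s: 39.55
ee_pos: [0.5131, -0.0809, 0.158]
eef_rot: [3.141, 0.008, 2.95]
ft_force: [0.8, -0.7, -1.4]
width: 0.0193
t 39.55 pos [ 0.5131 -0.0809  0.158 ] rpy [179.98   0.46 169.  ] q6 0.04 w 0.0193 F [ 0.8 -0.7 -1.4]
SHIFT [ 3.76 22.34  0.78] SPIN -0.0
held z -0.03 -0.016 623 offset world [-0. -0.] rms 0.00020884786554621504
held z -0.016 -0.002 758 offset world [ 0.0002 -0.    ] rms 0.00022283970453455102
held z -0.028 -0.004 1182 offset world [ 0.0001 -0.    ] rms 0.00022637428663840547
bottom rel -0.03296708184657732
```

```bash
python3 -m inch '[[1,[0.6,4,0],0],[1,[1.4,8.5,0],0],[1,[2.1,13,0],0],[1,[2.8,17,0],0],[1,[3.4,20.5,0],0],[1,[3.6,22.3,0],0],[1,[3.6,22.3,2],0],[1,[3.6,22.3,4],0]]'; python3 -m inch '[[1,[0,0,2],0],[1,[0,0,2],0],[1,[0,0,2],0],[1,[0,0,2],0],[1,[0,0,2],0],[1,[0,0,2],0],[1,[0,0,2],0],[1,[0,0,2],0]]';  python3 -c "
from h import *
g(.5189,.1456,.038,169)"
```

```text
time_s: 40.4
ee_pos: [0.5166, 0.1463, 0.1118]
eef_rot: [-3.141, -0.0, 2.951]
ft_force: [-1.2, -0.0, -1.5]
width: 0.0199
time_s: 41.2
ee_pos: [0.5173, 0.1454, 0.0936]
eef_rot: [3.141, 0.0, 2.95]
ft_force: [-0.0, -0.2, 0.3]
width: 0.0198
t 41.2 pos [0.5173 0.1454 0.0936] rpy [179.99   0.03 169.  ] q6 0.47 w 0.0198 F [-0.  -0.2  0.3]
SHIFT [-0.15  0.05  5.56] SPIN -0.0
```

```bash
python3 -m inch '[[1,[-0.15,0.05,1],0],[1,[-0.15,0.05,2],0],[1,[-0.15,0.05,3],0],[1,[-0.15,0.05,4],0],[1,[-0.15,0.05,5],0],[1,[-0.15,0.05,5.5],0],[1,[-0.15,0.05,5.5],0],[1,[-0.15,0.05,5.5],0]]'; python3 -m inch '[[0.4,[0,0,0],0],[0.2,[0,0,0],0],[0.2,[0,0,0],0],[0.2,[0,0,-2],0],[0.2,[0,0,-5],0],[0,[0,0,-9],0],[0,[0,0,-9],0],[0,[0,0,-9],0]]'; python3 -c "
from h import *
g(.4293,-.2169,.1,169);cam('wrist','w7.png'); vials(('scene',),('plain_a',))"
```

```text
time_s: 42.0
ee_pos: [0.5187, 0.1456, 0.0381]
eef_rot: [-3.142, -0.0, 2.95]
ft_force: [-0.3, 0.3, -0.4]
width: 0.0196
time_s: 42.8
ee_pos: [0.5197, 0.1459, 0.1294]
eef_rot: [3.14, 0.003, 2.95]
ft_force: [-0.6, 0.2, 0.4]
width: 0.043
t 42.8 pos [0.5197 0.1459 0.1294] rpy [179.93   0.14 169.  ] q6 0.47 w 0.043 F [-0.6  0.2  0.4]
SHIFT [  1.96 -37.34   2.89] SPIN 0.0
scene plain_a 0.94 504 med [ 0.4246 -0.2252  0.0343] ztop 0.0598 body [ 0.43  -0.218] 255 captop [ 0.4275 -0.2197  0.0582] 110
scene plain_a 0.59 164 med [0.515  0.1367 0.0465] ztop 0.0626 body [0.5186 0.1445] 63 captop [0.5154 0.1371 0.0576] 34
```

View pics/w7.png

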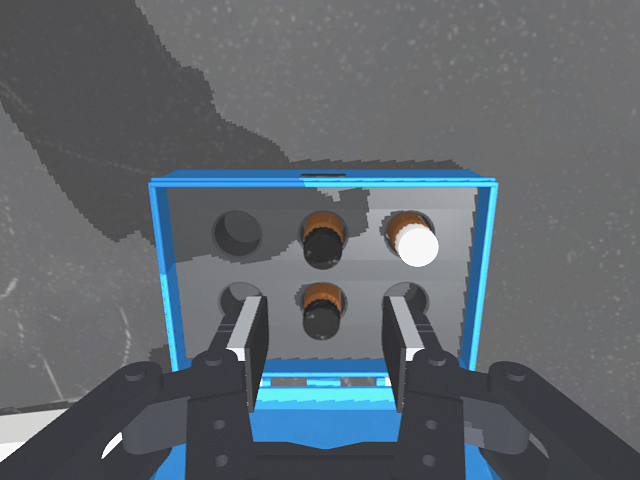

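Three plain vials now stand upright in the case, at (322,240), (415,240) and (322,315). Next is the last one, P1.

```bash
python3 -m inch '[[0,[0.2,-4,0],0],[0,[0.4,-8.5,0],0],[0,[0.6,-13,0],0],[0,[0.9,-17.5,0],0],[0,[1.1,-22,0],0],[0,[1.3,-26.5,0],0],[0,[1.5,-31,0],0],[0,[1.7,-35,0],0]]'; python3 -m inch '[[0,[0.2,-2.3,1],0],[0,[0.2,-2.3,2.9],0],[0,[0.2,-2.3,2.9],0],[0,[0.2,-2.3,2.9],0],[0,[0.2,-2.3,2.9],0],[0,[0.2,-2.3,2.9],0],[0,[0.2,-2.3,2.9],0],[0,[0.2,-2.3,2.9],0]]'; python3 -c "
from h import *
g(.4294,-.2169,.033,169)"
```

```text
time_s: 43.75
ee_pos: [0.4335, -0.1963, 0.1271]
eef_rot: [3.141, -0.002, 2.949]
ft_force: [0.6, 0.3, 0.0]
width: 0.0428
time_s: 44.55
ee_pos: [0.4292, -0.2168, 0.0997]
eef_rot: [-3.141, 0.001, 2.95]
ft_force: [0.9, 0.0, 0.0]
width: 0.0423
t 44.55 pos [ 0.4292 -0.2168  0.0997] rpy [-179.99    0.04  169.04] q6 -0.28 w 0.0423 F [0.9 0.  0. ]
SHIFT [-0.01 -0.01  6.67] SPIN 0.0
```

```bash
python3 -m inch '[[0,[0,0,2],0],[0,[0,0,4],0],[0,[0,0,5.8],0],[0,[0,0,6.5],0],[0,[0,0,6.6],0],[0,[0,0,6.6],0],[1,[0,0,6.6],0],[1,[0,0,6.6],0]]'; python3 -m inch '[[1,[0,0,0],0],[1,[0,0,0],0],[1,[0,0,0],0],[1,[0,0,-2],0],[1,[0,0,-5],0],[1,[0,0,-9],0],[1,[0,0,-12],0],[1,[0,0,-12],0]]'; python3 -c "
from h import *
g(.509,.0949,.15,169); held()"
```

```text
time_s: 45.35
ee_pos: [0.4298, -0.2176, 0.0345]
eef_rot: [-3.141, 0.002, 2.95]
ft_force: [-1.5, -0.4, 3.8]
width: 0.0194
time_s: 46.15
ee_pos: [0.4318, -0.2184, 0.1579]
eef_rot: [-3.139, 0.008, 2.95]
ft_force: [0.1, -0.3, -0.2]
width: 0.0196
t 46.15 pos [ 0.4318 -0.2184  0.1579] rpy [-179.88    0.45  169.  ] q6 -0.28 w 0.0196 F [ 0.1 -0.3 -0.2]
SHIFT [-1.59 32.23  0.74] SPIN 0.0
held z -0.03 -0.016 582 offset world [ 0.0004 -0.0005] rms 0.0002041412257574731
held z -0.016 -0.002 702 offset world [ 0.0001 -0.0003] rms 0.00021490763724444094
held z -0.028 -0.004 1112 offset world [ 0.0002 -0.0004] rms 0.00023941843540211603
bottom rel -0.03337476986321969
```

```bash
python3 -m inch '[[1,[-0.2,4,0],0],[1,[-0.4,8.5,0],0],[1,[-0.6,13,0],0],[1,[-0.9,17.5,0],0],[1,[-1.1,22,0],0],[1,[-1.4,26.5,0],0],[1,[-1.7,30.5,0],0],[1,[-1.75,32,0],0]]'; python3 -m inch '[[1,[0,0.2,2],0],[1,[0,0.2,4],0],[1,[0,0.2,6],0],[1,[0,0.2,6],0],[1,[0,0.2,6],0],[1,[0,0.2,6],0],[1,[0,0.2,6],0],[1,[0,0.2,6],0]]';  python3 -c "
from h import *
g(.509,.0951,.038,169)"
```

```text
time_s: 47.0
ee_pos: [0.507, 0.097, 0.152]
eef_rot: [3.141, -0.001, 2.953]
ft_force: [0.2, -0.1, -0.2]
width: 0.0192
time_s: 47.8
ee_pos: [0.5081, 0.0958, 0.0941]
eef_rot: [3.141, 0.001, 2.949]
ft_force: [-0.0, 1.3, 0.5]
width: 0.0194
t 47.8 pos [0.5081 0.0958 0.0941] rpy [179.97   0.08 168.99] q6 0.38 w 0.0194 F [-0.   1.3  0.5]
SHIFT [-0.09 -0.06  5.61] SPIN -0.0
```

```bash
python3 -m inch '[[1,[-0.08,-0.05,1],0],[1,[-0.08,-0.05,2],0],[1,[-0.08,-0.05,3],0],[1,[-0.08,-0.05,4],0],[1,[-0.08,-0.05,5],0],[1,[-0.08,-0.05,5.6],0],[1,[-0.08,-0.05,5.6],0],[1,[-0.08,-0.05,5.6],0]]'; python3 -m inch '[[0.4,[0,0,0],0],[0.2,[0,0,0],0],[0.2,[0,0,0],0],[0.2,[0,0,-2],0],[0.2,[0,0,-5],0],[0,[0,0,-9],0],[0,[0,0,-13],0],[0,[0,0,-16],0]]'; python3 -m inch '[[1,[0,-2,-2],0],[1,[0,-4,-4],0],[1,[0,-4,-6],0],[1,[0,-4,-6],0],[1,[0,-4,-6],0],[1,[0,-4,-6],0],[1,[0,-4,-6],0],[1,[0,-4,-6],0]]'
python3 - <<'E'
from h import *
g(.6,0,.25,169)
vials(('scene',),('plain_a','flag_a'))
im,d,c=cam('wrist','w8.png'); np.save('W8.npy',cloud(c,d))
im,d,c=cam('scene','c8.png'); np.save('C8.npy',cloud(c,d))
for n in ('scene','wrist'):
  c=imaging.calibration(n); cam(n)
  for l in ('lid_edge','latch_tip'):
    for r in imaging.find_in(n,l): print(n,l,round(r['conf'],2),w(c,r['at']))
E
```

```text
time_s: 48.6
ee_pos: [0.5082, 0.0951, 0.0372]
eef_rot: [-3.141, -0.0, 2.95]
ft_force: [-2.3, -0.2, 2.4]
width: 0.0198
time_s: 49.4
ee_pos: [0.5088, 0.0953, 0.1998]
eef_rot: [3.141, 0.002, 2.95]
ft_force: [1.3, 0.8, 0.2]
width: 0.0428
time_s: 50.2
ee_pos: [0.5001, 0.0561, 0.2564]
eef_rot: [-3.141, -0.001, 2.95]
ft_force: [-0.2, -0.2, 0.4]
width: 0.0003
t 50.2 pos [0.5001 0.0561 0.2564] rpy [-179.97   -0.09  169.02] q6 0.3 w 0.0003 F [-0.2 -0.2  0.4]
SHIFT [-10.88  -3.6    0.62] SPIN 0.0
scene plain_a 0.66 275 med [ 0.645  -0.1718  0.06  ] ztop 0.0814 body [ 0.6504 -0.167 ] 61 captop [ 0.6429 -0.1748  0.0581] 23
scene plain_a 0.62 129 med [0.5221 0.1877 0.0511] ztop 0.0625 body [0.5272 0.1952] 32 captop [0.5245 0.1869 0.0569] 26
scene plain_a 0.47 138 med [0.513  0.1384 0.0514] ztop 0.0624 body [0.5187 0.1446] 34 captop [0.515  0.1379 0.0578] 24
scene plain_a 0.45 157 med [0.5041 0.0874 0.0479] ztop 0.0622 body [0.5078 0.0956] 43 captop [0.5038 0.0881 0.0571] 30
scene flag_a 0.82 252 med [ 0.6535 -0.0731  0.0593] ztop 0.0822 body [ 0.6578 -0.0676] 50 captop [ 0.6526 -0.0758  0.0579] 24
scene flag_a 0.79 277 med [ 0.6497 -0.122   0.0597] ztop 0.0824 body [ 0.6543 -0.1181] 56 captop [ 0.649  -0.1231  0.0584] 33
scene flag_a 0.5 313 med [ 0.6453 -0.1715  0.0584] ztop 0.0821 body [ 0.6506 -0.1674] 76 captop [ 0.6432 -0.1739  0.058 ] 26
scene lid_edge 0.79 [0.6398 0.1193 0.1111]
scene latch_tip 0.4 [0.6458 0.1139 0.1869]
wrist latch_tip 0.75 [0.6403 0.1198 0.1792]
```

View pics/w8.png

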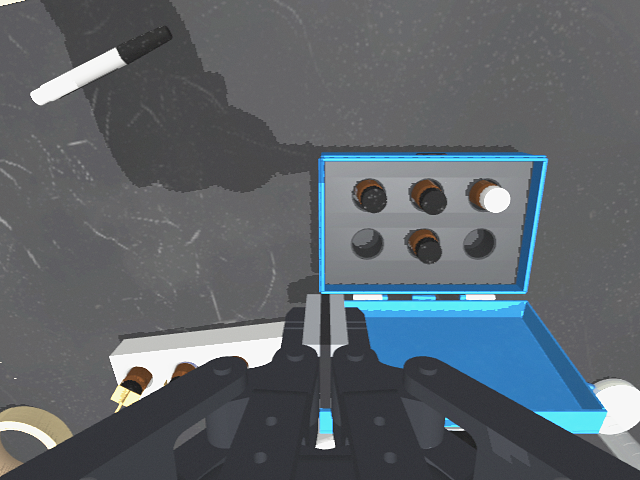

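View pics/c8.png

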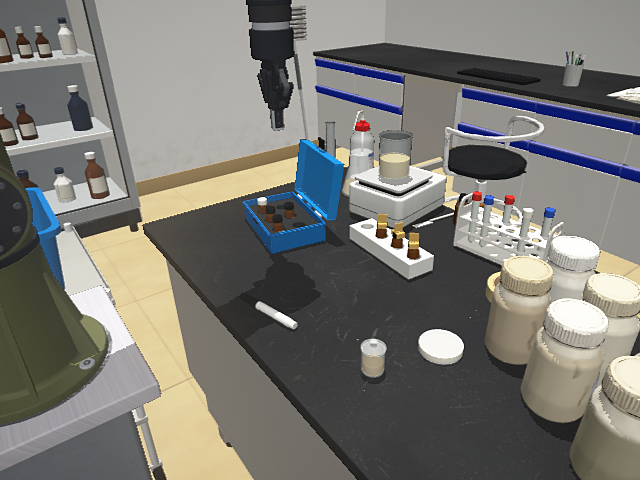

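Run:
```python
from h import *
P=np.concatenate([np.load(f).reshape(-1,3) for f in ('W0.npy','W1.npy','C8.npy')]); P=P[~np.isnan(P[:,0])]
xs=np.arange(.60,.90,.02); ys=np.arange(-.08,.26,.02)
print('x:',xs)
for y in ys[::-1]:
  r=[]
  for x in xs:
    q=P[(P[:,0]>=x)&(P[:,0]<x+.02)&(P[:,1]>=y)&(P[:,1]<y+.02)&(P[:,2]<.26)]
    r.append('%4d'%(1000*np.percentile(q[:,2],98)) if len(q)>4 else '   .')
  print('%.2f'%y,' '.join(r))
```

```text
x: [0.6  0.62 0.64 0.66 0.68 0.7  0.72 0.74 0.76 0.78 0.8  0.82 0.84 0.86
 0.88 0.9 ]
0.24    1    1    1    1    1    1    1    1    1    1    1    1  198  192  167  140
0.22   45   44    1    1    1    1    1    1   13   44   39  190  201  123  125    .
0.20   44  108  171  170    .    .    .    1   47   71  173    .    .    .    .    .
0.18   47   52  171  169    .    .    .    1   47   93  103    .    .    .    .    .
0.16   51  171  171  169    .    .    3    2   13   45   43    1    1    .    .    .
0.14   51  171  171    .    1    1    2    1    1    1    1    1    1    .    .    .
0.12  258  171  197    .    1    1    1   75   78   78   77   37    5    .    .    .
0.10   51  175  197    3    2   78   96   97   97   97   98    .    .    .    .    .
0.08   51  171  169    2    2   78   97   97  117  182  192    .    .    .    .   80
0.06   59  171  169    2    1   77   97   97  146   96  189  192    .    .    .   80
0.04  171  171  168    2    1   75   97   97  157    .    .  192   98   98    .   81
0.02  171  170    2    1    1    1   96   97  176  178  180  193   98   98    .   81
0.00    2   36  259   36   35    1   96   97  170  184  185   98   98   98   80   80
-0.02    1   36  259   36   36    1   92   97   97   97   97   98   98   96   79   79
-0.04    1   36   36   36   36    1   78   97   97   81   78   77   70    3    3    3
-0.06    1   36   64   63   36    1    1    1    2    4    3    7    6    7    7    .
-0.08    1   36   78   74   36    1    1    1    2    2    2    1    1   44   22    1
```

```bash
python3 -c "
from h import *
g(.6913,.158,.2564,169)"
```

```text
t 50.75 pos [0.5005 0.0559 0.2573] rpy [180.   0. 169.] q6 0.3 w 0.0 F [-0.1  0.  -0. ]
SHIFT [-16.78  13.67   0.09] SPIN -0.0
```

```bash
python3 -m inch '[[1,[-3.5,3,0],0],[1,[-7,6,0],0],[1,[-10.5,9,0],0],[1,[-14,11.5,0],0],[1,[-16.5,13.5,0],0],[1,[-16.8,13.7,0],0],[1,[-16.8,13.7,0],0],[1,[-16.8,13.7,0],0]]'; python3 -m inch '[[1,[0,0,0],0],[1,[0,0,0],0],[1,[0,0,0],0],[1,[0,0,0],0],[1,[0,0,0],0],[1,[0,0,0],0],[1,[0,0,0],0],[1,[0,0,0],0]]'; python3 -c "
from h import *
g(.6913,.158,.148,169); cam('scene','c9.png'); cam('side','s9.png')"
```

```text
time_s: 51.55
ee_pos: [0.6908, 0.1578, 0.2573]
eef_rot: [-3.141, -0.001, 2.949]
ft_force: [0.6, -0.1, 0.5]
width: 0.0
time_s: 52.35
ee_pos: [0.6916, 0.1583, 0.2572]
eef_rot: [-3.142, -0.0, 2.95]
ft_force: [-0.8, 0.3, 0.3]
width: -0.0003
t 52.35 pos [0.6916 0.1583 0.2572] rpy [-180.   -0.  169.] q6 0.42 w -0.0003 F [-0.8  0.3  0.3]
SHIFT [ 0.02 -0.04 10.92] SPIN 0.0
```

View pics/c9.png

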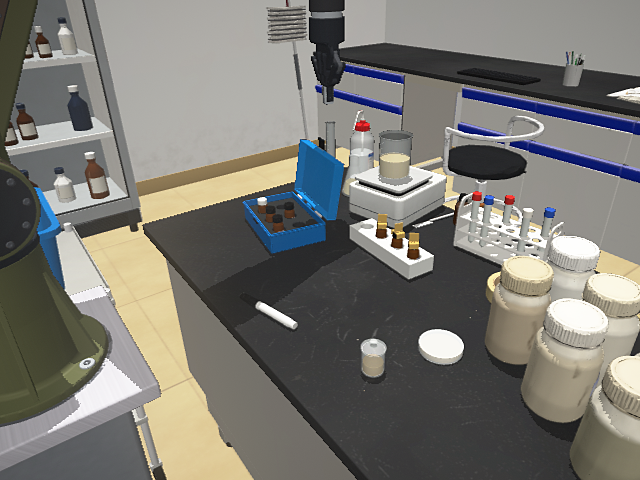

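View pics/s9.png

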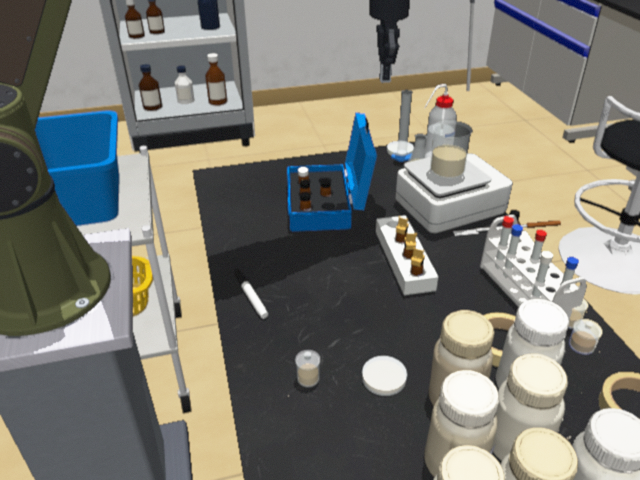

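```bash
python3 -m inch '[[1,[0,0,3],0],[1,[0,0,6],0],[1,[0,0,9],0],[1,[0,0,10.9],0],[1,[0,0,10.9],0],[1,[0,0,10.9],0],[1,[0.5,0,10.9],0],[1,[1,0,10.9],0]]'; python3 -m inch '[[1,[0.5,0,0],0],[1,[1,0,0],0],[1,[1.5,0,0],0],[1,[2,0,0],0],[1,[2.5,0,0],0],[1,[3,0,0],0],[1,[3,0,0],0],[1,[3,0,0],0]]'; python3 -c "
from h import *
g(.6913,.158,.148,169); cam('scene','c10.png')"
```

```text
time_s: 53.25
ee_pos: [0.6825, 0.1605, 0.15]
eef_rot: [3.14, 0.002, 2.949]
ft_force: [0.4, -0.6, 0.1]
width: -0.0001
time_s: 54.05
ee_pos: [0.6519, 0.166, 0.1481]
eef_rot: [-3.141, -0.001, 2.95]
ft_force: [-0.0, -0.2, 0.6]
width: -0.0003
t 54.05 pos [0.6519 0.166  0.1481] rpy [-179.99   -0.03  169.01] q6 0.44 w -0.0003 F [-0.  -0.2  0.6]
SHIFT [-4.02 -0.03  0.01] SPIN 0.0
```

View pics/c10.png

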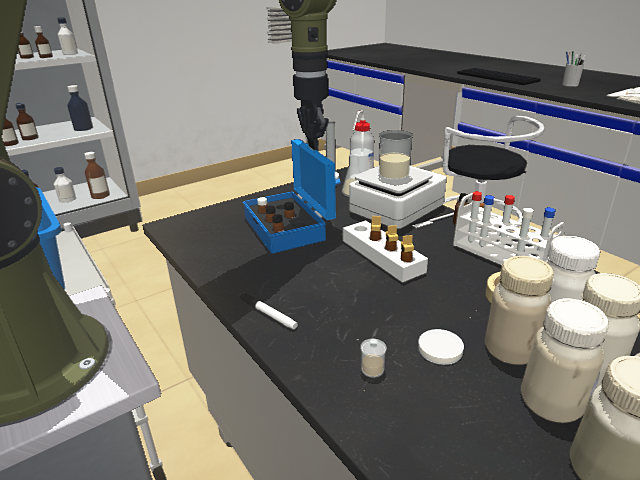

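```bash
python3 -m inch '[[1,[0.8,0,-0.1],0],[1,[1.6,0,-0.2],0],[1,[2.4,0,-0.2],0],[1,[3.2,0,-0.2],0],[1,[4,0,-0.2],0],[1,[4.9,0,-0.2],0],[1,[4.9,0,-0.2],0],[1,[4.9,0,-0.2],0]]'; python3 -c "
from h import *
g(.6913,.158,.148,169); cam('scene','c11.png')"
```

```text
time_s: 54.9
ee_pos: [0.6039, 0.1755, 0.1504]
eef_rot: [3.141, 0.0, 2.95]
ft_force: [0.5, 0.1, 0.7]
width: -0.0
t 54.9 pos [0.6039 0.1755 0.1504] rpy [179.99   0.   169.02] q6 0.47 w -0.0 F [0.5 0.1 0.7]
SHIFT [-8.91 -0.05  0.24] SPIN 0.0
```

View pics/c11.png

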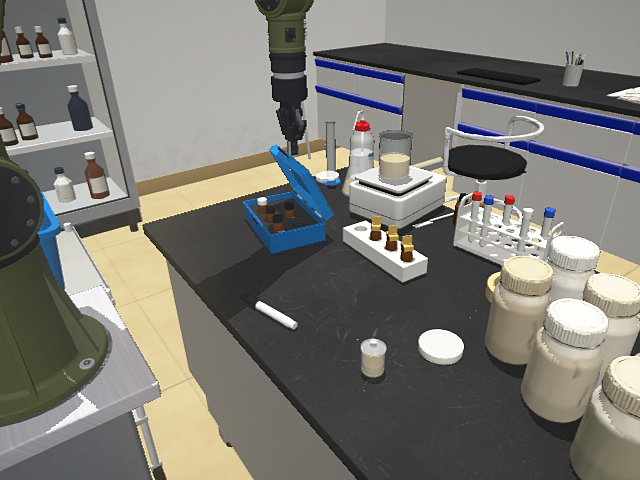

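```bash
python3 -m inch '[[1,[0.8,0,0.1],0],[1,[1.6,0,0.4],0],[1,[2.4,0,0.8],0],[1,[3.2,0,1.4],0],[1,[4,0,2.0],0],[1,[4.7,0,2.6],0],[1,[5.4,0,3.3],0],[1,[5.8,0,3.9],0]]'; python3 -m inch '[[1,[0,0,0],0],[1,[0,0,0],0],[1,[0,0,0],0],[1,[0,0,0],0],[1,[0,0,0],0],[1,[0,0,0],0],[1,[0,0,0],0],[1,[0,0,0],0]]';  python3 -c "
from h import *
g(.6913,.158,.148,169); cam('scene','c12.png')"
```

```text
time_s: 55.75
ee_pos: [0.5462, 0.1864, 0.1105]
eef_rot: [-3.141, -0.001, 2.95]
ft_force: [0.2, -0.2, 0.7]
width: -0.0002
time_s: 56.55
ee_pos: [0.5473, 0.1864, 0.1113]
eef_rot: [3.142, 0.0, 2.95]
ft_force: [0.2, -1.0, 0.0]
width: 0.0004
t 56.55 pos [0.5473 0.1864 0.1113] rpy [180.   0. 169.] q6 0.52 w 0.0004 F [ 0.2 -1.   0. ]
SHIFT [-14.68  -0.04  -3.67] SPIN -0.0
```

View pics/c12.png

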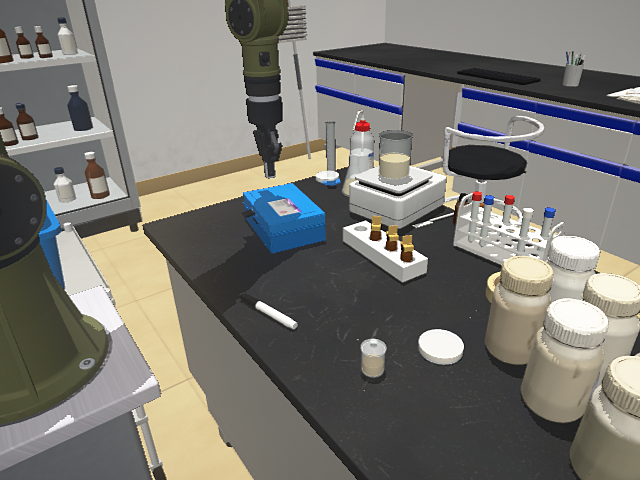

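Run:
```python
from h import *
ca=np.array([.5463,.1403]); ex=np.array([.981,-.191]); ey=np.array([.191,.981])
for n in ('scene','side'):
  im,d,c=cam(n,n+'13.png'); W=cloud(c,d); 
  X=(W[...,:2]-ca)@ex; Y=(W[...,:2]-ca)@ey; Z=W[...,2]
  for x0 in (-55,-30,0,30,50):
    print(n,x0,[round(float(np.nanmedian(Z[(abs(X*1000-x0)<6)&(abs(Y*1000-y0)<8)&(Z>.03)])),4) for y0 in (-85,-60,-30,0,30)])
  m=(X<-.068)&(X>-.1)&(abs(Y)<.03)&(Z>.02)&(Z<.09)
  q=np.c_[X[m],Y[m],Z[m]]*1000; print(len(q)); print(q[::max(1,len(q)//15)].round(0).tolist())
  for r in imaging.find_in(n,'latch_tip'): 
    a=w(c,r['at']); print('latch',r['conf'],a,(a[:2]-ca)@ex,(a[:2]-ca)@ey)
im=cv2.imread('pics/scene13.png')[160:270,220:340]; cv2.imwrite('pics/z13.png',cv2.resize(im,None,fx=6,fy=5,interpolation=cv2.INTER_CUBIC))
```

```text
scene -55 [0.0685, 0.0681, 0.0681, 0.068, 0.4391]
scene -30 [0.0683, 0.0697, 0.0698, 0.435, 0.2822]
scene 0 [0.0682, 0.0701, 0.07, 0.3429, 0.1351]
scene 30 [0.0679, 0.0693, 0.0696, 0.0692, 0.4225]
scene 50 [0.0684, 0.0687, 0.0686, 0.0687, 0.4383]
73
[[-71.0, 14.0, 59.0], [-74.0, 6.0, 61.0], [-81.0, 11.0, 58.0], [-74.0, 5.0, 59.0], [-88.0, 11.0, 57.0], [-81.0, 5.0, 58.0], [-74.0, -3.0, 60.0], [-90.0, 6.0, 57.0], [-82.0, 2.0, 57.0], [-75.0, -8.0, 60.0], [-69.0, -15.0, 61.0], [-83.0, -3.0, 57.0], [-77.0, -11.0, 59.0], [-70.0, -17.0, 60.0], [-84.0, -6.0, 56.0], [-77.0, -13.0, 58.0], [-88.0, -12.0, 57.0], [-80.0, -15.0, 57.0], [-85.0, -16.0, 56.0]]
latch 0.53 [0.4706 0.1503 0.058 ] -0.07615940769856591 -0.004603880947389858
side -55 [0.0656, 0.0684, 0.0677, 0.0682, 0.4059]
side -30 [0.0656, 0.0698, 0.0699, 0.4146, 0.2188]
side 0 [0.065, 0.0704, 0.07, 0.2438, 0.1961]
side 30 [0.0642, 0.0696, 0.0692, 0.0699, 0.3298]
side 50 [0.0654, 0.068, 0.0687, 0.0684, 0.0687]
87
[[-74.0, 15.0, 59.0], [-83.0, 16.0, 56.0], [-72.0, 11.0, 59.0], [-83.0, 7.0, 60.0], [-72.0, 5.0, 60.0], [-85.0, 9.0, 56.0], [-74.0, 3.0, 59.0], [-87.0, 1.0, 58.0], [-77.0, -0.0, 58.0], [-89.0, 0.0, 56.0], [-79.0, -3.0, 58.0], [-68.0, -9.0, 61.0], [-81.0, -8.0, 58.0], [-70.0, -9.0, 58.0], [-83.0, -10.0, 57.0], [-72.0, -18.0, 61.0], [-85.0, -13.0, 57.0], [-89.0, -17.0, 57.0]]
latch 0.61 [0.4693 0.1569 0.0579] -0.07870009973843031 0.0016245369797456442
```

View pics/z13.png

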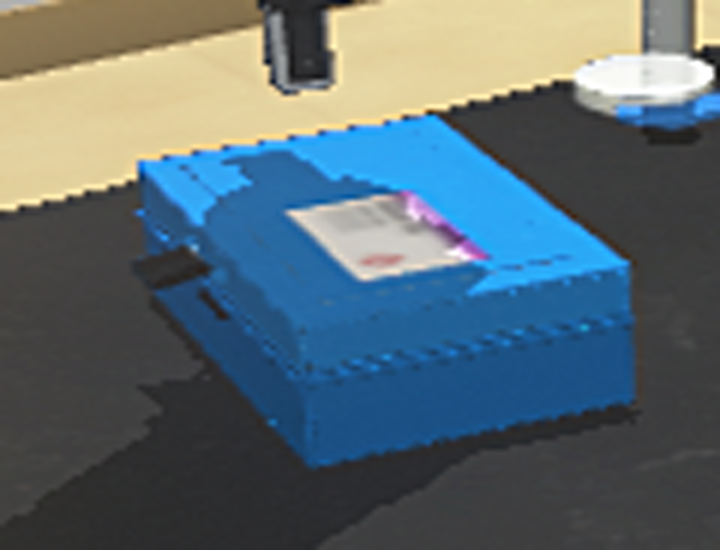

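```bash
python3 -c "
from h import *
g(.4531,.1584,.08,169)"
```

```text
t 56.8 pos [0.5472 0.1864 0.1113] rpy [-180.   -0.  169.] q6 0.52 w -0.0004 F [-0.5 -1.1  0.2]
SHIFT [ 8.71 -4.54  3.13] SPIN 0.0
```

```bash
python3 -m inch '[[1,[2,-1,0],0],[1,[5,-2.5,0],0],[1,[8,-4,0],0],[1,[8.7,-4.5,1],0],[1,[8.7,-4.5,2.5],0],[1,[8.7,-4.5,3],0],[1,[8.7,-4.5,3],0],[1,[8.7,-4.5,3],0]]'; python3 -m inch '[[1,[0,0,0],0],[1,[0,0,0],0],[1,[0,0,0],0],[1,[0,0,0],0],[1,[0,0,0],0],[1,[0,0,0],0],[1,[0,0,0],0],[1,[0,0,0],0]]';  python3 -c "
from h import *
g(.4531,.1584,.04,169)"
```

```text
time_s: 57.6
ee_pos: [0.4538, 0.159, 0.0816]
eef_rot: [3.141, 0.0, 2.95]
ft_force: [-0.2, 0.1, -0.1]
width: 0.0003
time_s: 58.4
ee_pos: [0.4533, 0.1588, 0.0813]
eef_rot: [-3.142, -0.0, 2.95]
ft_force: [0.3, 0.1, -0.3]
width: 0.0
t 58.4 pos [0.4533 0.1588 0.0813] rpy [-180.   -0.  169.] q6 0.53 w 0.0 F [ 0.3  0.1 -0.3]
SHIFT [ 0.01 -0.04  4.13] SPIN -0.0
```

```bash
python3 -m inch '[[1,[0,0,1],0],[1,[0,0,2],0],[1,[0,0,2.3],0],[1,[0,0,2.6],0],[1,[0,0,2.9],0],[1,[0,0,3.2],0],[1,[0,0,3.5],0],[1,[0,0,3.8],0]]'; python3 -m inch '[[1,[0,0,0.2],0],[1,[0,0,0.5],0],[1,[0,0,0.5],0],[1,[0,0,0.5],0],[1,[-0.3,0,0.5],0],[1,[-0.6,0,0.5],0],[1,[-0.9,0,0.5],0],[1,[-0.9,0,0.5],0]]';  python3 -c "
from h import *
g(.4531,.1584,.04,169); im,d,c=cam('scene'); cv2.imwrite('pics/z14.png',cv2.resize(im[160:270,200:320,::-1],None,fx=6,fy=5,interpolation=cv2.INTER_CUBIC))"
```

```text
time_s: 59.2
ee_pos: [0.4541, 0.1591, 0.0435]
eef_rot: [3.141, 0.001, 2.95]
ft_force: [0.0, 0.0, 3.3]
width: 0.0001
time_s: 60.0
ee_pos: [0.4618, 0.1568, 0.0379]
eef_rot: [-3.141, -0.001, 2.949]
ft_force: [-2.5, 0.3, -1.5]
width: -0.0
t 60.0 pos [0.4618 0.1568 0.0379] rpy [-179.96   -0.06  168.99] q6 0.52 w -0.0 F [-2.5  0.3 -1.5]
SHIFT [ 0.88 -0.01 -0.21] SPIN -0.0
```

View pics/z14.png

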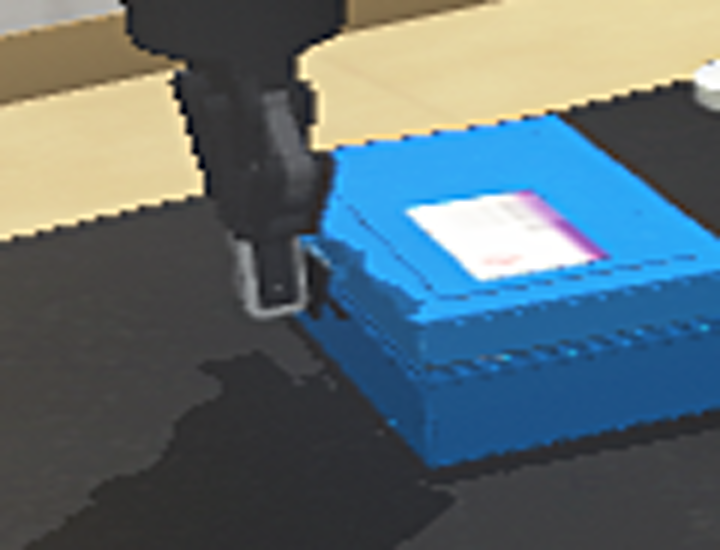

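```bash
python3 -m inch '[[1,[-0.1,0,0],0],[1,[-0.2,0,0],0],[1,[-0.3,0,0],0],[1,[-0.4,0,0],0],[1,[-0.5,0,0],0],[1,[-0.6,0,0],0],[1,[-0.6,0,0],0],[1,[-0.6,0,0],0]]';  python3 -c "
from h import *
g(.4531,.1584,.04,169)"
```

```text
time_s: 60.85
ee_pos: [0.4677, 0.1559, 0.0382]
eef_rot: [-3.142, -0.001, 2.95]
ft_force: [-2.6, 0.2, -0.2]
width: 0.0
t 60.85 pos [0.4677 0.1559 0.0382] rpy [-180.     -0.04  169.  ] q6 0.51 w 0.0 F [-2.6  0.2 -0.2]
SHIFT [ 1.48 -0.04 -0.18] SPIN 0.0
```

```bash
python3 -m inch '[[1,[-0.1,0,0],0],[1,[-0.2,0,0],0],[1,[-0.2,0,0],0],[1,[-0.3,0,0],0],[1,[-0.3,0,0],0],[1,[-0.4,0,0],0],[1,[-0.4,0,0],0],[1,[-0.4,0,0],0]]';  python3 -c "
from h import *
g(.4531,.1584,.04,169)"
```

```text
time_s: 61.65
ee_pos: [0.4677, 0.1558, 0.0371]
eef_rot: [3.141, -0.008, 2.951]
ft_force: [-12.5, 3.9, 0.3]
width: -0.0002
t 61.65 pos [0.4677 0.1558 0.0371] rpy [179.97  -0.45 169.06] q6 0.51 w -0.0002 F [-12.5   3.9   0.3]
SHIFT [ 1.48 -0.02 -0.28] SPIN 0.1
```

```bash
python3 -m inch '[[1,[0.5,0,0],0],[1,[2,0,0],0],[1,[3.5,0,0],0],[1,[3.5,0,-4],0],[1,[3.5,0,-8],0],[1,[3.5,0,-12],0],[1,[3.5,-4,-16],0],[1,[3.5,-8,-18],0]]'; python3 -m inch '[[1,[0,-4,0],0],[1,[0,-8,0],0],[1,[0,-10,0],0],[1,[0,-10,0],0],[1,[0,-10,0],0],[1,[0,-10,0],0],[1,[0,-10,0],0],[1,[0,-10,0],0]]';  python3 - <<'E'
from h import *
g(.4531,.1584,.04,169)
ca=np.array([.5463,.1403]); ex=np.array([.981,-.191]); ey=np.array([.191,.981])
for n in ('scene','side'):
  im,d,c=cam(n,n+'15.png'); W=cloud(c,d); 
  X=(W[...,:2]-ca)@ex; Y=(W[...,:2]-ca)@ey; Z=W[...,2]
  print(n,[[round(float(np.nanmedian(Z[(abs(X*1000-x0)<6)&(abs(Y*1000-y0)<8)&(Z>.03)])),4) for y0 in (-85,-60,-30,0,30,60,85)] for x0 in (-55,0,50)])
  m=(X<-.064)&(X>-.1)&(abs(Y)<.03)&(Z>.02)&(Z<.09)
  print(m.sum(), np.percentile(X[m],[0,10,50]) if m.any() else '')
stand('scene'); vials(('scene',),('flag_a',))
im=cv2.imread('pics/scene15.png')
a=cv2.resize(im[160:270,220:340],None,fx=5,fy=5,interpolation=cv2.INTER_CUBIC); cv2.imwrite('pics/z15.png',a)
E
```

```text
time_s: 62.45
ee_pos: [0.4232, 0.0847, 0.2208]
eef_rot: [3.14, 0.005, 2.953]
ft_force: [1.4, -1.2, -0.0]
width: 0.0004
time_s: 63.25
ee_pos: [0.4035, -0.0132, 0.2177]
eef_rot: [3.142, -0.0, 2.951]
ft_force: [-0.2, 0.6, -0.4]
width: -0.0002
t 63.25 pos [ 0.4035 -0.0132  0.2177] rpy [180.    -0.01 169.09] q6 0.16 w -0.0002 F [-0.2  0.6 -0.4]
SHIFT [-1.62 17.79 17.77] SPIN 0.1
scene [[0.0679, 0.068, 0.068, 0.0681, 0.0678, 0.0674, 0.0686], [0.0683, 0.0702, 0.0702, 0.0704, 0.0689, 0.07, 0.0681], [0.068, 0.068, 0.0683, 0.0689, 0.0687, 0.069, 0.0682]]
61 [-0.0692 -0.0688 -0.068 ]
side [[0.0622, 0.0678, 0.0681, 0.0682, 0.068, 0.068, 0.0681], [0.063, 0.0701, 0.0698, 0.07, 0.0698, 0.0694, 0.0685], [0.0581, 0.0683, 0.0683, 0.0682, 0.0681, 0.0683, 0.0683]]
46 [-0.0703 -0.0692 -0.0671]
scene stand 639.5 -93.1 size 198.0 64.0 axis [0.057  0.9984] 947
  pocket -75 [ 0.6352 -0.168 ]
  pocket -25 [ 0.6381 -0.1181]
  pocket 25 [ 0.641  -0.0682]
  pocket 75 [ 0.6438 -0.0183]
scene flag_a 0.8 252 med [ 0.6339 -0.124   0.0601] ztop 0.0815 body [ 0.638  -0.1186] 51 captop [ 0.6322 -0.1265  0.058 ] 26
scene flag_a 0.7 309 med [ 0.6282 -0.1703  0.0597] ztop 0.0822 body [ 0.6335 -0.1659] 68 captop [ 0.6256 -0.1722  0.0581] 29
scene flag_a 0.47 232 med [ 0.6379 -0.0729  0.0579] ztop 0.0805 body [ 0.6429 -0.0673] 63 captop [ 0.6343 -0.0744  0.0581] 25
```

View pics/z15.png

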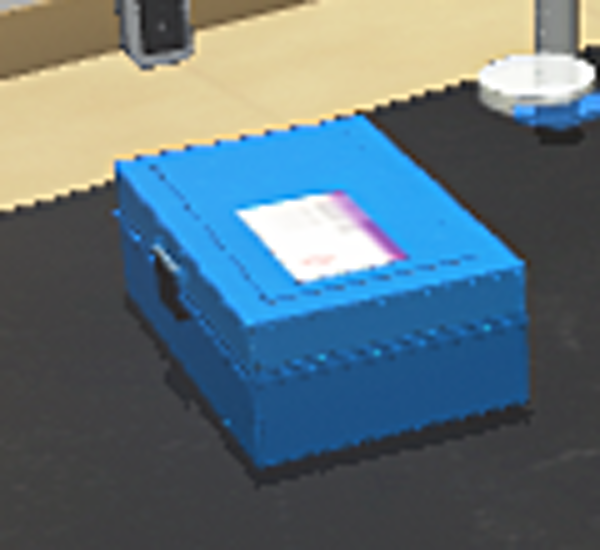

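View pics/side15.png

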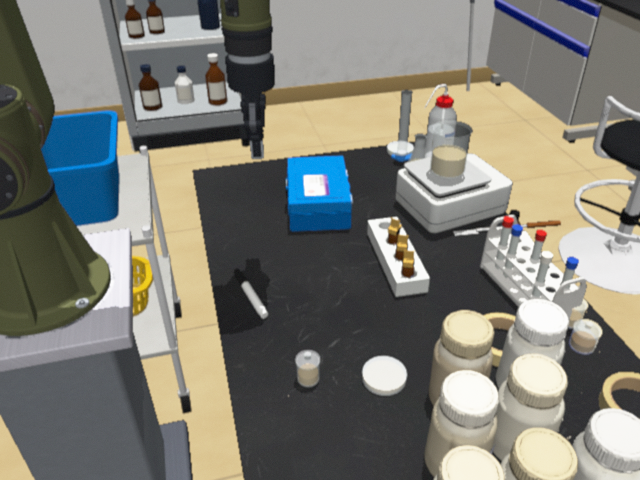

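The lid is shut at 68 mm and the latch lies flat on the front, at (170,280) in the zoomed picture. The three flagged vials stand upright in the block.

```bash
python3 -c "
from plant import job
print(job.hand_in())"
```

```text
the job is handed in; nothing more can be done
None
```

I sorted all seven vials that were present, shut the case lid, folded its latch flat, and handed the job in at about 64 s.

- **Case:** the four unflagged vials stand in the front row and the middle pocket of the back row. A last wrist picture before closing showed all four upright.
- **White block:** the three flagged vials stand in its first, second and third pockets from the -y end. Their fin tops read about 81–82 mm, against the 83 mm expected.
- **Lid and latch:** the lid's top reads 68 mm across the case, which is its shut height. The latch stopped against the front at about 13 N, and its outer face reads 69 mm in front of the case's centre, so it is flat.
- **The knock:** the block was pushed about 17 mm aside while I was closing the lid. Its three vials stayed upright in their pockets.
- **Bystanders:** I never touched the weighing bottle, petri dish or marker. They look to be in their starting places in the last side picture, though I did not re-measure them.

The networks disagreed with the pictures a few times, for example labelling the lid as a flagged vial and one flagged vial as plain. I went by the pictures and the measured heights instead.

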